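# Clear the slotted display base and hang the tankards

### The job

Get the shop's display table ready. With the scraper, push every broken oak foot lodged in the two T-slots of the display base out of the open end into its catch tray (keep fingers off them while they are in the slots), then stand the scraper back in its holder. Hang every tankard by its handle on the hook stand, one to a hook, and leave the bottle and tin where they are.

Things in the scene. Friction and masses are not known exactly. Their poses are not given: they have to be found in the camera images.
- plate: Slotted display base, fixed: 300 x 150 mm, aluminium on wood, top 58 mm up. Origin on the table under its centre, x along two T-slots (at y = +40 and -40 mm) towards their open end, x = +150 mm; they start at x = -140 mm. Neck 22 mm wide, 8 mm deep; cavity below 42 wide, 20 high, floor 30 mm up. No scrap starts below x = -90 mm, so a blade can be lowered there through the neck.
- tray_in (a point): Centre of the floor of the steel catch tray fixed to the display base's open end, 240 mm along x from the base's origin (same axes). Inside: x = -90..+85 mm, y = -95..+95 mm; floor 26 mm above the table, 4 mm below the slots' floor, so the feet slide straight out onto it; walls 31 mm high on three sides, none towards the slots.
- scrap0_c (a point): Broken oak foot, loose, 60 x 36 x 16 mm (40 g), lodged lengthwise in one of the slots' cavities (too wide to come out through the neck); it slides along the slot when pushed. Point at its centre; x along its length. May be absent.
- scrap1_c (a point): Broken oak foot, loose, 60 x 36 x 16 mm (40 g), lodged lengthwise in one of the slots' cavities (too wide to come out through the neck); it slides along the slot when pushed. Point at its centre; x along its length. May be absent.
- scrap2_c (a point): Broken oak foot, loose, 60 x 36 x 16 mm (40 g), lodged lengthwise in one of the slots' cavities (too wide to come out through the neck); it slides along the slot when pushed. Point at its centre; x along its length. May be absent.
- scrap3_c (a point): Broken oak foot, loose, 60 x 36 x 16 mm (40 g), lodged lengthwise in one of the slots' cavities (too wide to come out through the neck); it slides along the slot when pushed. Point at its centre; x along its length. May be absent.
- scraper_grip (a point): Scraper, 250 g, upright in the holder. This point: centre of its wooden grip, 30 x 30 x 70 mm. Guard under the grip: 60 x 60 x 6 mm, underside 41 mm below this point. Steel blade under the guard: 18 mm (its x) x 12 mm (its y), 24 mm deep. With its x along a slot the blade passes the neck, the guard rests on the base (point then 99 mm up) and the tip clears the slot floor by 4 mm.
- holder: Scraper's holder, fixed: wooden block 80 x 80 x 60 mm with a square pocket 36 x 36 mm, 55 mm deep; origin at the centre of its underside. The scraper's guard rests on its rim with the blade in the pocket (grip centre then 101 mm above the table); the scraper starts so, square with it.
- hook0 (a point): Hook on a fixed stand: level steel prong, 8 mm thick, along this point's x, 160 mm up, from a post 52 mm behind (+x) to 28 mm before this point on its centre line; there the tip bends up, rising 20 mm over the centre line and ending 39 mm before the point. Posts end at prong height. Three hooks in a row, 140 mm apart along y. The 16 mm high base starts 17 mm behind the point.
- hook1 (a point): Hook on a fixed stand: level steel prong, 8 mm thick, along this point's x, 160 mm up, from a post 52 mm behind (+x) to 28 mm before this point on its centre line; there the tip bends up, rising 20 mm over the centre line and ending 39 mm before the point. Posts end at prong height. Three hooks in a row, 140 mm apart along y. The 16 mm high base starts 17 mm behind the point.
- hook2 (a point): Hook on a fixed stand: level steel prong, 8 mm thick, along this point's x, 160 mm up, from a post 52 mm behind (+x) to 28 mm before this point on its centre line; there the tip bends up, rising 20 mm over the centre line and ending 39 mm before the point. Posts end at prong height. Three hooks in a row, 140 mm apart along y. The 16 mm high base starts 17 mm behind the point.
- mug0_c (a point): Steel tankard, loose, 200 g, open at the top, upright on the table: outer diameter 58 mm, 85 mm high, wall 3 mm. Point at the centre of the body, 42.5 mm above its underside; z up, x towards its handle. May be absent.
- mug1_c (a point): Steel tankard, loose, 200 g, open at the top, upright on the table: outer diameter 58 mm, 85 mm high, wall 3 mm. Point at the centre of the body, 42.5 mm above its underside; z up, x towards its handle. May be absent.
- mug2_c (a point): Steel tankard, loose, 200 g, open at the top, upright on the table: outer diameter 58 mm, 85 mm high, wall 3 mm. Point at the centre of the body, 42.5 mm above its underside; z up, x towards its handle. May be absent.
- mug0_loop (a point): Centre of the handle opening of tankard 0, 43.5 mm from its axis (along its x), 44 mm above its underside. Opening 29 mm (radial) x 48 mm (high) in a squared loop of 8 mm bar that reaches 66 mm from the axis; underside of the upper bar 68 mm above the tankard's underside. Let go on a prong, the tankard swings until the handle is uppermost. May be absent.
- mug1_loop (a point): Centre of the handle opening of tankard 1, 43.5 mm from its axis (along its x), 44 mm above its underside. Opening 29 mm (radial) x 48 mm (high) in a squared loop of 8 mm bar that reaches 66 mm from the axis; underside of the upper bar 68 mm above the tankard's underside. Let go on a prong, the tankard swings until the handle is uppermost. May be absent.
- mug2_loop (a point): Centre of the handle opening of tankard 2, 43.5 mm from its axis (along its x), 44 mm above its underside. Opening 29 mm (radial) x 48 mm (high) in a squared loop of 8 mm bar that reaches 66 mm from the axis; underside of the upper bar 68 mm above the tankard's underside. Let go on a prong, the tankard swings until the handle is uppermost. May be absent.
- bottle: Bystander: amber bottle, 76 mm across, 210 mm high; origin at the centre of its underside.
- tin: Bystander: copper-coloured tin, 80 mm across, 80 mm high; origin at the centre of its underside.
Things that resemble listed ones, but are neither listed nor needed, are in the scene too. What is shaped like the part that bears mug0_c but blue, purple or yellow is not meant.

How it is judged:
By the outcome, as a careful person would: the job done as asked, in the order asked, and still so for the second after the job is handed in, with the robot touching nothing.
Of scrap0, scrap1 only 1 to 2 are there at a start; the rules pass over those that are not, and their reading is None.
Of scrap2, scrap3 only 1 to 2 are there at a start; the rules pass over those that are not, and their reading is None.
Of mug0, mug1, mug2 only 2 to 3 are there at a start; the rules pass over those that are not, and their reading is None.
At some moment in a run one of mug0, mug1, mug2 may be knocked a few centimetres aside while the robot is not near it.
It also fails if it takes over 200 s, if anything falls off the work surface, if the arm or the gripper's body presses on something with over 40 N, if the wrist force passes 120 N, or if a joint passes its speed limit or range.

### The arm

A 7-joint arm with a two-finger parallel gripper is mounted at the origin on the work surface. World frame = base frame: x ahead of the robot, y to its left, z up, the work surface at z = 0. Lengths are in mm, angles in rad, forces in N, time in s.
With the tool pointing down it reaches from about 400 to 850 mm from the base axis. Payload 4.5 kg.
Tool frame: the origin (TCP) lies midway between the tips of the shut fingers; the grasp point (between the pads) lies arm.grasp_offset behind it (arm.grasp_offset is the distance from the TCP to the grasp point, in mm); z points along the fingers, y is the line along which they close (so a half turn about z gives the same grasp; the last joint's range is limited). The gripper opens to 85 mm and grips with 20 to 120 N. Pads are 22 mm wide; open, the fingers measure 114 mm over their backs; the gripper's body (76 mm by 85 mm) begins 54 mm behind the grasp point. The pads swing forward as they close: fully open they stand 13 mm farther back than shut.
Start: joints at [-1.244, 0.689, -0.195, 1.565, 0.157, 0.902, -0.215], TCP at [180.376, 598.43, 231.317] pointing down, gripper open.
Joint ranges: [-3.01, 3.01], [-0.46, 2.08], [-1.47, 1.51], [0.13, 2.56], [-1, 4.14], [0.04, 2.09], [-2.66, 2.66]. Speed limits (rad/s): [2.57, 2.57, 3.14, 3.14, 3.14, 3.14, 3.14].

### API

Orientations are given as a unit quaternion [w, x, y, z].
In Python, from plant import arm gives the robot as it stands.
- The arm moves only by the tool drive_tool, never from a script. Its argument "motion" is text: rows parted by semicolons, each of 6 numbers parted by spaces: the shift along the tool's x, y, z in cm, then the turn, a rotation vector about the tool's x, y, z in degrees. In form: tx ty tz rx ry rz; .... A call has exactly 8 rows; each row shifts and turns the commanded pose from where the row before left it, along the tool's axes as they then stand; what a row does not reach is not made up. A row lasts 1/10 s, in which the tool goes at most 50 mm and 8.59 degrees, less where a joint would pass 70% of its speed; a pose out of reach is approached as far as the arm can. A call is refused whole if a number of a shift passes 5 or a number of a turn 8.59, either way. A call with a gripper value outside its range is refused whole. "hand" is the closure, from 0 (fully open) to 1 (shut), set as the call begins (left out, the last holds). The fingers move at their own pace and stop on an object; "grip_force" is the grip in N (left out, the last holds). Time passes only in rows, so rows that do not move let the fingers close, or fill a call up. It gives the time, the measured TCP pose, the force, the opening and the grip force at its end, in the units of the state.
- arm.get_obs(): the state, without advancing time (a new reading comes with each control period).
- arm.get_image(name): name is "scene" or "top" or "wrist"; returns a dict with "image" (400x640x3 uint8, blue, green, red), "z_map" (400x640 float32, mm along the optical axis (not along the pixel's ray), 0 where there is no reading), "vfov" (degrees; the focal length in pixels is half the picture's height over the tangent of half this angle, whatever the lens; pixels are square), "cx", "cy" (the principal point, pixels), "origin" and "orientation" of the camera in the world. Camera axes: x right, y up, looking along -z (the intrinsics and any distortion apply to the point x, -y, -z); pixel columns grow to the right and rows downward; lengths in mm; the calibration is good to about 2 mm. A picture is of the moment at which its call begins.
- arm.sign_off(): hands the job in; it is judged then, once.
Trained networks look in a picture, given as the dict that the camera call returned (one of the last four; its "shot" number tells which), for a name from the list of things; names that differ only in an ending like _2 or _b are one class to them, and where a whole thing is asked for, a point or a joint stands for the part that bears it (a point fixed in the world has none). Each returns a list of dicts, best first, with "conf" (0 to 1); they miss things now and then, are a little off and sometimes report something else, mostly with a low value. They report only what shows in the picture. A call takes as long as a camera call. They do not tell look-alikes from the thing itself.
- arm.look_for(picture, name): "extent" ([left, top, width, height] in pixels, round what is visible of it).
- arm.silhouettes(picture, name): "mask" (400x640 bool, what is visible of it) and "extent" ([left, top, width, height] in pixels, round what is visible of it).
- arm.spot_point(picture, name): "location" ([row, column] in pixels: a listed point, or the origin of a listed thing).
The state is a dict: "clock": time; "joint_pos": joint angles; "qvel": joint speeds; "joint_torque": joint torques, N m; "position": TCP position; "tcp_rot": TCP orientation; "wrist_force": force on the tool from outside, world axes, zero at the start; "torque": the same for the moment, N m; "finger_gap": finger opening in mm; "grip_force": force on a finger pad.
Only numpy, scipy, OpenCV 4.12 (cv2) and the standard library are available. Lean on these libraries where they do the work, as an engineer would, in place of code of your own. Each camera call takes 0.05 s, during which the arm holds its last target. There are 200 camera calls.

## Working session

There is one attempt and no reset: what is moved stays moved. The work goes in short steps, Python scripts to look and compute and a tool call to move; the robot and the scene stay as the last step left them, time stands still between calls to the robot, and variables do not carry over. Pictures are saved under pics/ and viewed, at most 14 in all, crops included, and the job is handed in when it is done.

Besides the shell and the picture viewer there is one more tool, called after "Request:" by a JSON object that holds its "method" and its "body". drive_tool: Moves the arm, as the interface text tells. Its arguments: {"type":"object","properties":{"motion":{"type":"string"},"hand":{"type":"number"},"grip_force":{"type":"number"}},"required":["motion"]}

```bash
mkdir -p pics; ls
cat > h.py <<'E'
import numpy as np, cv2
from scipy.spatial.transform import Rotation as R
from plant import arm
def q2R(q): return R.from_quat([q[1],q[2],q[3],q[0]]).as_matrix()
def w(p,r,c,z=None,Z=None):
    """pixel->world; z depth along axis or from z_map, or Z world plane height"""
    f=p['image'].shape[0]/2/np.tan(np.radians(p['vfov'])/2)
    d=np.array([(c-p['cx'])/f,-(r-p['cy'])/f,-1.]); M=q2R(p['orientation']); o=np.array(p['origin'])
    dw=M@d
    if Z is not None: return o+dw*(Z-o[2])/dw[2]
    if z is None:
        r0,c0=int(round(r)),int(round(c)); k=p['z_map'][max(r0-2,0):r0+3,max(c0-2,0):c0+3]; k=k[k>0]; z=np.median(k) if k.size else np.nan
    return o+dw*z
E
python3 - <<'E'
from h import *
print({k:v for k,v in arm.get_obs().items()}, arm.grasp_offset)
for n in ['scene','top']:
    p=arm.get_image(n); cv2.imwrite(f'pics/{n}1.png',p['image'])
    print(n,{k:v for k,v in p.items() if k not in('image','z_map')})
    for t in ['plate','tray_in','scraper_grip','holder','hook0','mug0_c','mug0_loop','bottle','tin','scrap0_c']:
        for d in arm.spot_point(p,t)[:6]:
            r,c=d['location']; print(t,round(d['conf'],2),round(r),round(c),w(p,r,c).round())
E
```

```text
pics
{'clock': 0.0, 'joint_pos': array([-1.24417307,  0.68998593, -0.19453473,  1.56636474,  0.15730667,
        0.90248616, -0.21510387]), 'qvel': array([ 1.62770898e-03,  1.55189616e-06,  1.22925115e-03,  1.99206925e-03,
        1.22728561e-03, -1.38150614e-03, -3.93137155e-04]), 'joint_torque': array([-4.93149219e-04, -5.39608705e+01, -1.26659922e+00, -1.58547252e+01,
        9.13872878e-03,  9.44906526e-03,  7.90247867e-06]), 'position': array([180.26020089, 597.75591321, 230.47784117]), 'tcp_rot': array([-7.25578463e-05,  1.45837972e-01,  9.89308056e-01, -9.22267067e-04]), 'wrist_force': array([ 0.65076031,  1.18347059, -0.94736411]), 'torque': array([0.02545443, 0.00836211, 0.00894837]), 'grip_force': 0.0, 'finger_gap': 85.45087444683269} 18.700000000000003
scene {'vfov': 56.15925539781115, 'cx': 321.4387517034005, 'cy': 200.20969375837166, 'origin': array([ 840.92413871, -424.0770464 ,  952.91953774]), 'orientation': array([0.9009822 , 0.27829126, 0.09797851, 0.31809632]), 'shot': 1}
plate 0.75 285 268 [ 515. -232.   58.]
plate 0.68 329 347 [ 742. -213.  128.]
plate 0.24 270 2
[... 1262 characters left out ...]
160.]
hook0 0.73 160 332 [633. -13. 159.]
hook0 0.71 158 241 [635. 271. 161.]
hook0 0.41 200 372 [ 519. -153.   47.]
mug0_c 0.91 159 201 [661. 438.   6.]
mug0_c 0.82 249 174 [350. 520.   4.]
mug0_c 0.76 283 216 [236. 373.   5.]
mug0_c 0.69 159 330 [635.  -8. 158.]
mug0_loop 0.91 274 227 [270. 325.  55.]
mug0_loop 0.81 176 204 [603. 430.  -0.]
mug0_loop 0.66 222 290 [446. 127.   4.]
mug0_loop 0.62 228 205 [421. 399.  73.]
mug0_loop 0.57 257 186 [325. 458.  70.]
mug0_loop 0.4 221 384 [ 448. -194.   48.]
bottle 0.97 144 373 [ 700. -150.  100.]
tin 0.66 204 178 [497. 488.  78.]
scrap0_c 0.55 159 285 [634. 133. 160.]
scrap0_c 0.53 224 390 [ 438. -212.   49.]
scrap0_c 0.51 231 204 [409. 402.  70.]
```

View pics/scene1.png

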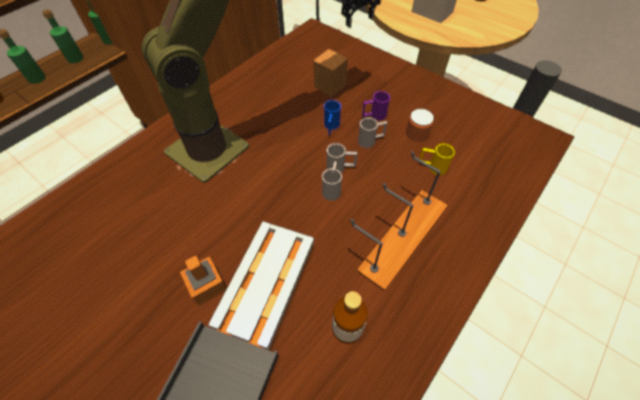

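View pics/top1.png

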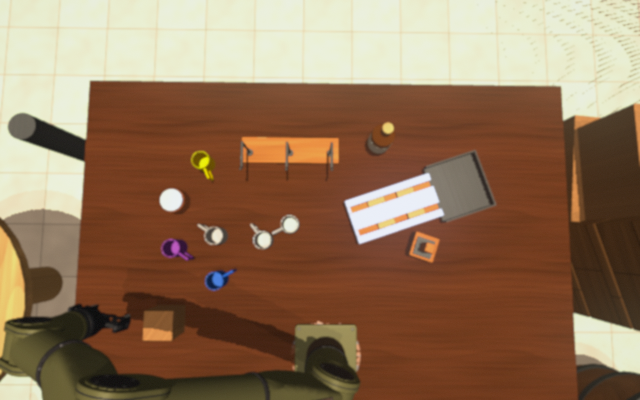

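The scene shows three grey steel tankards (top view pixels (289,224), (262,240), (214,236)). The blue (217,280), purple (175,248) and yellow (202,160) ones are look-alikes and stay put. The slotted base is at (395,208), the tray at (458,186), the scraper in its holder at (424,247), and the hooks at (245,150), (288,155) and (331,155). Each slot seems to hold two pale feet.

```bash
cat >> h.py <<'E'
def cloud(p):
    f=p['image'].shape[0]/2/np.tan(np.radians(p['vfov'])/2); h,wd=p['z_map'].shape
    c,r=np.meshgrid(np.arange(wd),np.arange(h)); z=p['z_map']
    d=np.stack([(c-p['cx'])/f*z,-(r-p['cy'])/f*z,-z],-1)
    P=d@q2R(p['orientation']).T+np.array(p['origin']); P[z<=0]=np.nan; return P
def rect(xy): 
    (c,s,a)=cv2.minAreaRect(xy.astype(np.float32)); return np.round(c,1),np.round(s,1),round(a,2)
E
python3 - <<'E'
from h import *
p=arm.get_image('top'); P=cloud(p); np.save('top.npy',P); im=p['image']
def sel(x0,x1,y0,y1,z0,z1):
    m=(P[...,0]>x0)&(P[...,0]<x1)&(P[...,1]>y0)&(P[...,1]<y1)&(P[...,2]>z0)&(P[...,2]<z1); return P[m],m
a,m=sel(330,650,-340,-80,54,62); print('plate',len(a),rect(a[:,:2]),a[:,2].mean())
a,m=sel(290,460,-400,-250,50,72); print('holder',len(a),rect(a[:,:2]))
a,m=sel(290,460,-400,-250,120,145); print('grip',len(a),rect(a[:,:2]),a.mean(0))
a,m=sel(500,760,-60,330,145,185); n,l,s,c=cv2.connectedComponentsWithStats(m.astype(np.uint8))
for i in range(1,n):
    q=P[l==i]
    if len(q)>8: print('hook',len(q),rect(q[:,:2]),q.min(0).round(),q.max(0).round())
a,m=sel(350,500,50,420,20,100); n,l,s,c=cv2.connectedComponentsWithStats(m.astype(np.uint8))
for i in range(1,n):
    q=P[l==i]
    if len(q)>20:
        t=q[q[:,2]>78]; print('mug',len(q),'rim',rect(t[:,:2]),'handle px',s[i],'far',q[np.argmax(np.hypot(*(q[:,:2]-t[:,:2].mean(0)).T))].round())
cv2.imwrite('pics/c1.png',np.hstack([cv2.resize(im[195:265,190:310],(480,280),interpolation=2),cv2.resize(im[140:265,340:500],(320,250),interpolation=2)[:280] if 0 else cv2.copyMakeBorder(cv2.resize(im[140:265,340:500],(320,250),interpolation=2),0,30,0,0,0)]))
E
```

```text
plate 2342 (array([ 484.3, -210.4]), array([259.1, 302.8]), 89.99) 57.92135862725716
holder 620 (array([ 404.6, -310.6]), array([139.2, 147.4]), 71.91)
grip 100 (array([ 363. , -318.9]), array([30.4, 29. ]), 72.88) [ 363.6854331  -317.29652494  133.91653908]
hook 85 (array([642.1, 270.5]), array([92.3,  7.2]), 0.64) [596. 267. 146.] [688. 274. 184.]
hook 84 (array([644.2, 130.7]), array([91.6,  7. ]), 0.67) [598. 127. 156.] [690. 135. 181.]
hook 84 (array([642.4,  -9.4]), array([ 6.9, 91.7]), 90.0) [597. -13. 157.] [688.  -6. 179.]
mug 128 rim (array([436.7, 133.5]), array([73.8, 55.8]), 86.24) handle px [271 215  28  19 128] far [408. 182.  73.]
mug 168 rim (array([386.3, 218.9]), array([71. , 55.7]), 72.16) handle px [250 223  23  26 168] far [437. 252.  70.]
mug 234 rim (array([399.2, 382.1]), array([83.4, 55.9]), 82.35) handle px [198 224  29  20 234] far [434. 420.  23.]
```

View pics/c1.png

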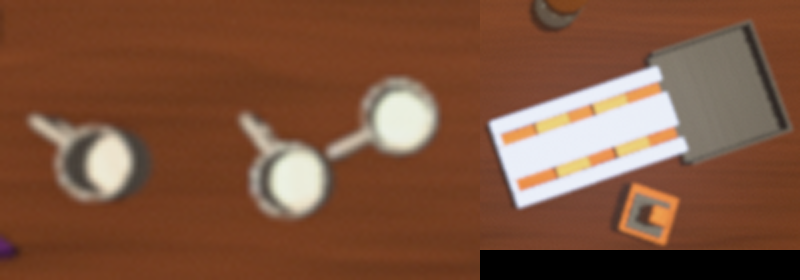

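The enlarged crop confirms two pale feet in each slot, and three steel-grey tankards with their handles pointing up-left, up-left and lower-left. Next I fit the base and holder more precisely.

```bash
cat >> h.py <<'E'
def ang(v): return np.degrees(np.arctan2(v[1],v[0]))
def yaw():
    o=arm.get_obs(); M=q2R(o['tcp_rot']); return ang(M[:,0])
def fitedge(q,seed,size,a0):
    """fit rectangle centre+angle: maximise points inside, brute force via scipy"""
    from scipy.optimize import minimize
    def cost(v):
        c,s=np.cos(v[2]),np.sin(v[2]); d=q[:,:2]-v[:2]; x=d@[c,s]; y=d@[-s,c]
        return (np.maximum(abs(x)-size[0]/2,0)+np.maximum(abs(y)-size[1]/2,0)).mean()+0.02*((abs(x).max()-size[0]/2)**2+(abs(y).max()-size[1]/2)**2)**.5
    r=minimize(cost,[*seed,np.radians(a0)],method='Nelder-Mead',options=dict(maxiter=4000,xatol=1e-4,fatol=1e-7)); return r.x[:2].round(1),np.degrees(r.x[2]).round(2),r.fun
def plan(pos,yw,n=8,quiet=False):
    """rows to bring TCP to pos with tool x at world yaw yw, pointing down"""
    o=arm.get_obs(); M=q2R(o['tcp_rot']); p=np.array(o['position']); pos=np.array(pos,float)
    y0=ang(M[:,0]); dy=(yw-y0+180)%360-180
    m=max(1,int(np.ceil(np.linalg.norm(pos-p)/48)),int(np.ceil(abs(dy)/8.5)))
    tilt=M.T@(np.cross(M[:,2],[0,0,-1])); 
    step=(pos-p)/m; rows=[]
    for i in range(m):
        a=np.radians(y0+dy*i/m); X=np.array([np.cos(a),np.sin(a),0]); Y=np.array([np.sin(a),-np.cos(a),0])
        rows.append(f"{step@X/10:.2f} {step@Y/10:.2f} {-step[2]/10:.2f} 0 0 {-dy/m:.2f}")
    print(m,'rows; tilt deg',np.degrees(tilt).round(2)); print('; '.join(rows))
E
python3 - <<'E'
from h import *
P=np.load('top.npy')
m=(abs(P[...,2]-58)<4)&(P[...,0]>300)&(P[...,0]<680)&(P[...,1]<-60)&(P[...,1]>-420)
n,l,s,c=cv2.connectedComponentsWithStats(m.astype(np.uint8),connectivity=4)
for i in np.argsort(-s[1:,4])[:3]+1:
    q=P[l==i]; print(len(q),rect(q[:,:2]),q.mean(0).round(1))
m=(abs(P[...,2]-64)<8)&(P[...,0]>300)&(P[...,0]<420)&(P[...,1]<-260)&(P[...,1]>-375)
n,l,s,c=cv2.connectedComponentsWithStats(m.astype(np.uint8),connectivity=4)
for i in np.argsort(-s[1:,4])[:3]+1:
    q=P[l==i]; print('h',len(q),rect(q[:,:2]),q.mean(0).round(1))
plan([365,-250,330],72); print(yaw())
E
```

```text
2474 (array([ 493.9, -223.8]), array([150. , 301.5]), 19.01) [ 492.3 -219.9   57.8]
64 (array([ 396.2, -323.4]), array([63.1, 22.3]), 74.15) [ 399.7 -320.7   59. ]
57 (array([ 351.3, -283.4]), array([55.8, 27.8]), 19.82) [ 351.  -285.1   59.1]
h 431 (array([ 365.5, -321.4]), array([81.5, 80.2]), 71.57) [ 365.9 -316.5   62.8]
19 rows; tilt deg [ 0. -0. -0.]
-2.22 -3.99 -0.52 0 0 4.80; -2.55 -3.80 -0.52 0 0 4.80; -2.85 -3.57 -0.52 0 0 4.80; -3.14 -3.32 -0.52 0 0 4.80; -3.41 -3.04 -0.52 0 0 4.80; -3.65 -2.75 -0.52 0 0 4.80; -3.87 -2.43 -0.52 0 0 4.80; -4.06 -2.10 -0.52 0 0 4.80; -4.22 -1.75 -0.52 0 0 4.80; -4.35 -1.39 -0.52 0 0 4.80; -4.45 -1.02 -0.52 0 0 4.80; -4.52 -0.65 -0.52 0 0 4.80; -4.56 -0.27 -0.52 0 0 4.80; -4.57 0.12 -0.52 0 0 4.80; -4.54 0.50 -0.52 0 0 4.80; -4.48 0.88 -0.52 0 0 4.80; -4.40 1.25 -0.52 0 0 4.80; -4.28 1.61 -0.52 0 0 4.80; -4.13 1.97 -0.52 0 0 4.80
163.22620716285059
```

Request:
{"method": "drive_tool", "body": {"motion": "-4.6 -1 -1.2 0 0 5; -4.6 -1 -1.2 0 0 5; -4.6 -1 -1.2 0 0 5; -4.6 -1 -1.2 0 0 5; -4.6 -1 -1.2 0 0 5; -4.6 -1 -1.2 0 0 5; -4.6 -1 -1.2 0 0 5; -4.6 -1 -1.2 0 0 5", "hand": 0.0}}

```text
clock: 1.95
position: [435.5, 328.9, 327.9]
tcp_rot: [0.0, 0.477, 0.879, 0.0]
wrist_force: [0.6, -0.2, 0.2]
finger_gap: 85.8
grip_force: 0.0
```

Request:
{"method": "drive_tool", "body": {"motion": "-4.7 0 0 0 0 5; -4.7 0 0 0 0 5; -4.7 0 0 0 0 5; -4.7 0 0 0 0 5; -4.7 0 0 0 0 5; -4.7 0 0 0 0 5; -4.7 0 0 0 0 5; -4.7 0 0 0 0 5"}}

```text
clock: 2.75
position: [534.5, -26.0, 327.4]
tcp_rot: [0.0, 0.749, 0.663, 0.0]
wrist_force: [1.6, 0.2, -0.5]
finger_gap: 85.3
grip_force: 0.0
```

```bash
python3 -c "
from h import *
plan([400,-270,330],71.6)"
```

```text
6 rows; tilt deg [ 0.05 -0.01 -0.  ]
-4.31 -1.73 -0.04 0 0 1.91; -4.36 -1.59 -0.04 0 0 1.91; -4.41 -1.44 -0.04 0 0 1.91; -4.46 -1.29 -0.04 0 0 1.91; -4.50 -1.15 -0.04 0 0 1.91; -4.54 -1.00 -0.04 0 0 1.91
```

Request:
{"method": "drive_tool", "body": {"motion": "-4.31 -1.73 0 0 0 1.9; -4.36 -1.59 0 0 0 1.9; -4.41 -1.44 0 0 0 1.9; -4.46 -1.29 0 0 0 1.9; -4.5 -1.15 0 0 0 1.9; -4.54 -1 0 0 0 1.9; 0 0 0 0 0 0; 0 0 0 0 0 0"}}

```text
clock: 3.55
position: [399.9, -269.5, 327.4]
tcp_rot: [0.0, 0.811, 0.585, 0.0]
wrist_force: [0.8, 0.2, -0.2]
finger_gap: 85.4
grip_force: 0.0
```

Run:
```python
from h import *
p=arm.get_image('wrist'); cv2.imwrite('pics/w1.png',p['image']); P=cloud(p)
print(arm.get_obs()['position'],yaw(),p['origin'],p['orientation'])
m=(abs(P[...,2]-58)<4)
n,l,s,c=cv2.connectedComponentsWithStats(m.astype(np.uint8),connectivity=4)
for i in np.argsort(-s[1:,4])[:4]+1:
    q=P[l==i]; print('58',len(q),rect(q[:,:2]),q.mean(0).round(1))
for z0,z1 in((56,72),(125,145)):
    m=(P[...,2]>z0)&(P[...,2]<z1)&(np.hypot(P[...,0]-365,P[...,1]+321)<62)
    q=P[m]; print(z0,len(q),rect(q[:,:2]) if len(q) else '',q.mean(0))
for t in ['scraper_grip','holder','plate']:
    print(t,[(round(d['conf'],2),np.round(d['location']),w(p,*d['location']).round(1)) for d in arm.spot_point(p,t)[:2]])
```

```text
[ 400.83236956 -268.15382699  327.28666092] 71.84370178024723 [ 422.77871956 -200.0194722   468.57521661] [ 0.97645944 -0.1449534   0.02322388 -0.15803836]
58 17108 (array([ 494.6, -226.4]), array([150.6, 300.5]), 18.96) [ 491.8 -213.3   56.5]
58 982 (array([ 365.8, -323.9]), array([79.6, 80.1]), 71.52) [ 372.9 -317.8   58.4]
58 649 (array([ 601.6, -443.8]), array([138.8, 181.2]), 18.95) [ 648.4 -461.1   55.5]
58 497 (array([ 40.7, -28.3]), array([115.1,  35.6]), 55.28) [ 49.8 -27.2  58. ]
56 1867 (array([ 365.8, -323.9]), array([79.6, 80.1]), 71.52) [ 370.20595403 -317.15743062   61.45412591]
125 522 (array([ 363.9, -321. ]), array([28.1, 29.8]), 70.92) [ 364.89987359 -319.72166694  133.60197851]
scraper_grip [(0.66, array([222., 307.]), array([ 366.8, -314.2,  134.7])), (0.5, array([136., 413.]), array([ 544.2, -266.2,   45. ]))]
holder [(0.59, array([200., 309.]), array([ 369.3, -305.9,   64.5]))]
plate [(0.73, array([235., 448.]), array([ 569.5, -449.7,   24.4]))]
```

View pics/w1.png

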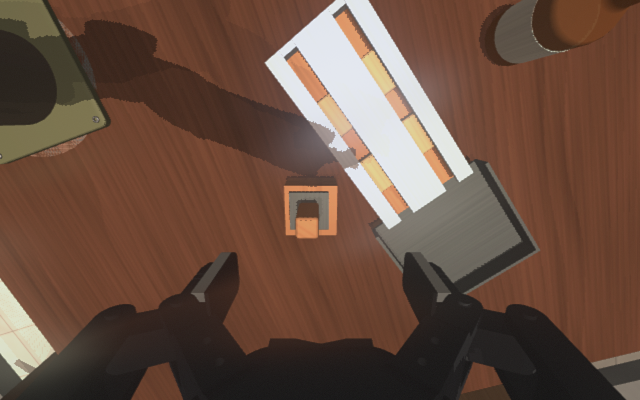

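```bash
python3 -c "
from h import *
plan([365.5,-322.5,190],71.5)"
```

```text
4 rows; tilt deg [-0.   -0.05  0.  ]
-1.59 -0.43 3.43 0 0 0.13; -1.59 -0.42 3.43 0 0 0.13; -1.59 -0.42 3.43 0 0 0.13; -1.60 -0.42 3.43 0 0 0.13
```

Request:
{"method": "drive_tool", "body": {"motion": "-1.6 -0.42 3.4 0 0 0.1; -1.6 -0.42 3.4 0 0 0.1; -1.6 -0.42 3.4 0 0 0; -1.6 -0.42 3.4 0 0 0; 0 0 3.5 0 0 0; 0 0 3.5 0 0 0; 0 0 3.5 0 0 0; 0 0 0 0 0 0"}}

```text
clock: 4.55
position: [363.5, -321.3, 82.9]
tcp_rot: [-0.004, 0.81, 0.586, -0.0]
wrist_force: [-0.7, 0.5, -0.5]
finger_gap: 85.5
grip_force: 0.0
```

Request:
{"method": "drive_tool", "body": {"motion": "0 0 0 0 0 0; 0 0 0 0 0 0; 0 0 0 0 0 0; 0 0 0 0 0 0; 0 0 0 0 0 0; 0 0 0 0 0 0; 0 0 0 0 0 0; 0 0 0 0 0 0", "hand": 1.0, "grip_force": 60}}

```text
clock: 5.35
position: [365.0, -324.5, 87.8]
tcp_rot: [0.001, 0.811, 0.585, 0.0]
wrist_force: [-0.5, 0.5, 7.2]
finger_gap: 29.2
grip_force: 60.2
```

Request:
{"method": "drive_tool", "body": {"motion": "0 0 -3 0 0 0; 0 0 -4 0 0 0; 0 0 -4 0 0 0; 0 0 -4 0 0 0; 1.5 4 -2 0 0 0; 1.5 4 -2 0 0 0; 1.5 4 0 0 0 0; 0 0 0 0 0 0"}}

```text
clock: 6.15
position: [499.9, -316.3, 277.1]
tcp_rot: [0.002, 0.808, 0.589, 0.003]
wrist_force: [-0.7, 1.3, -3.7]
finger_gap: 29.3
grip_force: 60.8
```

Request:
{"method": "drive_tool", "body": {"motion": "0 0 0 -7.6 2.5 0; 0 0 0 -7.6 2.5 0; 0 0 0 -7.6 2.5 0; 0 0 0 -7.6 2.5 0; 0 0 0 -7.6 2.5 0; 0 0 0 0 0 0; 0 0 0 0 0 0; 0 0 0 0 0 0"}}

```text
clock: 6.95
position: [499.5, -316.3, 271.6]
tcp_rot: [0.167, 0.773, 0.563, 0.241]
wrist_force: [0.5, 0.3, -2.0]
finger_gap: 29.3
grip_force: 61.5
```

Run:
```python
from h import *
p=arm.get_image('scene'); f=200/np.tan(np.radians(p['vfov'])/2)
o=arm.get_obs(); M=q2R(o['tcp_rot']); print(o['position'],o['finger_gap'],M.round(2))
t=np.array(o['position'])+M[:,2]*30; d=q2R(p['orientation']).T@(t-p['origin']); c=int(p['cx']+f*d[0]/-d[2]); r=int(p['cy']-f*d[1]/-d[2]); print(r,c)
cv2.imwrite('pics/s2.png',cv2.resize(p['image'][r-45:r+35,c-50:c+50],(800,600) if 0 else (700,560),interpolation=cv2.INTER_CUBIC))
```

```text
[ 500.01989376 -315.78950389  271.76163872] 29.452629661637694 [[ 0.25  0.79  0.56]
 [ 0.95 -0.31  0.01]
 [ 0.18  0.53 -0.83]]
280 228
```

View pics/s2.png

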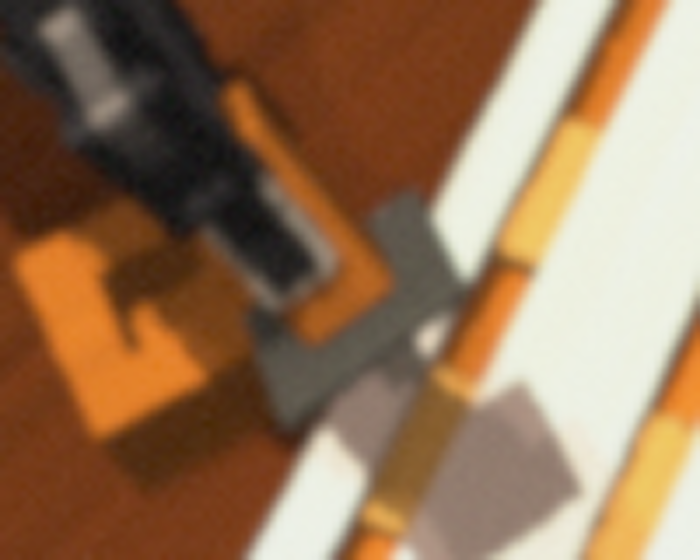

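The blade is still mostly hidden behind the grey guard at crop position (360,320), so I tilt it further.

Request:
{"method": "drive_tool", "body": {"motion": "0 0 0 -7.6 2.5 0; 0 0 0 -7.6 2.5 0; 0 0 0 -7.6 2.5 0; 0 0 0 -7.6 2.5 0; 0 0 0 0 0 0; 0 0 0 0 0 0; 0 0 0 0 0 0; 0 0 0 0 0 0"}}

```text
clock: 7.8
position: [497.5, -372.5, 327.1]
tcp_rot: [0.236, 0.693, 0.531, 0.428]
wrist_force: [1.4, 0.1, -1.6]
finger_gap: 29.4
grip_force: 61.5
```

Run:
```python
from h import *
p=arm.get_image('scene'); f=200/np.tan(np.radians(p['vfov'])/2)
o=arm.get_obs(); M=q2R(o['tcp_rot']); print(o['position'],o['finger_gap'],M.round(2))
def px(t):
    d=q2R(p['orientation']).T@(t-p['origin']); return np.array([p['cx']+f*d[0]/-d[2],p['cy']-f*d[1]/-d[2]])
g=np.array(o['position'])+M[:,2]*(-13.2+41); c,r=px(g).astype(int); print(r,c)
im=p['image'][r-40:r+40,c-50:c+50]; s=7
# overlay predicted blade edges: narrow in tool x vs y, drawn as tip corner dots
big=cv2.resize(im,None,fx=s,fy=s,interpolation=cv2.INTER_CUBIC)
for hx,hy,col in((9,6,(0,0,255)),(6,9,(255,255,0))):
    for sx in(-1,1):
        for sy in(-1,1):
            q=(px(g+M[:,2]*24+M[:,0]*hx*sx+M[:,1]*hy*sy)-[c-50,r-40])*s; cv2.circle(big,tuple(int(v) for v in q),3,col,-1)
cv2.imwrite('pics/s3.png',big)
```

```text
[ 497.32807055 -372.68163437  327.27820813] 29.100771046141666 [[ 0.07  0.53  0.84]
 [ 0.94 -0.33  0.13]
 [ 0.34  0.78 -0.52]]
290 200
```

View pics/s3.png

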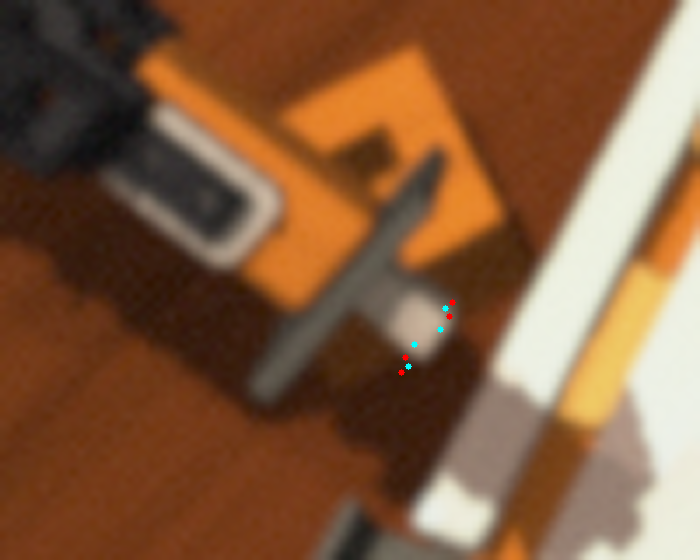

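The blade spans about 65 px across in this view. That matches 12 mm along the tool's x and 18 mm along the tool's y, so tool y must lie along the slot (yaw 19°).

```bash
cat >> h.py <<'E'
def plan3(pos,yw,m=None):
    o=arm.get_obs(); M=q2R(o['tcp_rot']); p=np.array(o['position']); pos=np.array(pos,float); a=np.radians(yw)
    T=np.array([[np.cos(a),np.sin(a),0],[np.sin(a),-np.cos(a),0],[0,0,-1]]).T; T=np.column_stack([[np.cos(a),np.sin(a),0],[np.sin(a),-np.cos(a),0],[0,0,-1]])
    rv=R.from_matrix(M.T@T).as_rotvec(); d=np.degrees(rv)
    m=m or max(1,int(np.ceil(np.linalg.norm(pos-p)/48)),int(np.ceil(np.linalg.norm(d)/8.5)))
    print(m,'rows from',p.round(1),'yaw',round(ang(M[:,0]),2),'F',o['wrist_force'].round(1),'gap',round(o['finger_gap'],1))
    out=[]
    for i in range(m):
        s=(M@R.from_rotvec(rv*i/m).as_matrix()).T@(pos-p)/m/10; out.append(' '.join(f'{v:.2f}' for v in (*s,*(d/m))))
    out+=['0 0 0 0 0 0']*(-m%8)
    for i in range(0,len(out),8): print('; '.join(out[i:i+8]))
E
python3 -c "
from h import *
plan3([493.7,-103.9,160],19)"
```

```text
10 rows from [ 497.3 -372.7  327.3] yaw 85.63 F [-0.3  0.6 -2.9] gap 29.1
1.95 -2.20 1.18 3.78 -4.75 5.08; 1.84 -2.29 1.17 3.78 -4.75 5.08; 1.73 -2.37 1.18 3.78 -4.75 5.08; 1.62 -2.44 1.20 3.78 -4.75 5.08; 1.50 -2.50 1.23 3.78 -4.75 5.08; 1.38 -2.55 1.28 3.78 -4.75 5.08; 1.26 -2.58 1.34 3.78 -4.75 5.08; 1.15 -2.59 1.41 3.78 -4.75 5.08
1.04 -2.60 1.49 3.78 -4.75 5.08; 0.93 -2.58 1.58 3.78 -4.75 5.08; 0 0 0 0 0 0; 0 0 0 0 0 0; 0 0 0 0 0 0; 0 0 0 0 0 0; 0 0 0 0 0 0; 0 0 0 0 0 0
```

Request:
{"method": "drive_tool", "body": {"motion": "1.95 -2.2 1.18 3.78 -4.75 5.08; 1.84 -2.29 1.17 3.78 -4.75 5.08; 1.73 -2.37 1.18 3.78 -4.75 5.08; 1.62 -2.44 1.2 3.78 -4.75 5.08; 1.5 -2.5 1.23 3.78 -4.75 5.08; 1.38 -2.55 1.28 3.78 -4.75 5.08; 1.26 -2.58 1.34 3.78 -4.75 5.08; 1.15 -2.59 1.41 3.78 -4.75 5.08"}}

```text
clock: 8.65
position: [487.9, -225.4, 235.7]
tcp_rot: [0.07, 0.92, 0.346, 0.172]
wrist_force: [0.2, 0.8, -4.3]
finger_gap: 29.3
grip_force: 61.4
```

Request:
{"method": "drive_tool", "body": {"motion": "1.04 -2.6 1.49 3.78 -4.75 5.08; 0.93 -2.58 1.58 3.78 -4.75 5.08; 0 0 0 0 0 0; 0 0 0 0 0 0; 0 0 0 0 0 0; 0 0 0 0 0 0; 0 0 0 0 0 0; 0 0 0 0 0 0"}}

```text
clock: 9.45
position: [481.1, -182.3, 201.9]
tcp_rot: [0.025, 0.957, 0.275, 0.089]
wrist_force: [-0.0, -0.1, -3.0]
finger_gap: 29.8
grip_force: 61.3
```

Run:
```python
from h import *
plan3([493.7,-103.9,120],19)
p=arm.get_image('top'); P=cloud(p)
im=p['image']; cv2.imwrite('pics/t3.png',cv2.resize(im[160:260,330:480],(750,500),interpolation=2))
p=arm.get_image('wrist'); P=cloud(p); cv2.imwrite('pics/w3.png',p['image'])
# slot centreline from wrist: cavity floor / feet points below 50 inside plate
xa=np.array([.3256,-.9455]);ya=np.array([.9455,.3256]); L=P[...,:2]-[494.4,-225.2]; u=L@xa; v=L@ya
for s in(40,-40):
  for zlo,zhi,n in((54,62,'top'),):
    m=(abs(P[...,2]-58)<4)&(u>-130)&(u<140)
    for u0 in(-80,-20,40,100):
        k=m&(abs(u-u0)<15)
        a=v[k&(v<s)&(v>s-30)]; b=v[k&(v>s)&(v<s+30)]
        if len(a)>20 and len(b)>20: print(s,u0,a.max().round(1),b.min().round(1))
```

```text
3 rows from [ 481.1 -182.3  201.9] yaw 32.46 F [-0.  -0.1 -3. ] gap 29.8
1.31 -2.26 2.76 1.52 -3.21 4.32; 1.29 -2.29 2.75 1.52 -3.21 4.32; 1.27 -2.31 2.74 1.52 -3.21 4.32; 0 0 0 0 0 0; 0 0 0 0 0 0; 0 0 0 0 0 0; 0 0 0 0 0 0; 0 0 0 0 0 0
40 -80 28.5 50.5
40 40 28.4 50.4
40 100 28.4 50.3
-40 -80 -51.2 -29.6
-40 100 -51.3 -29.8
```

View pics/w3.png

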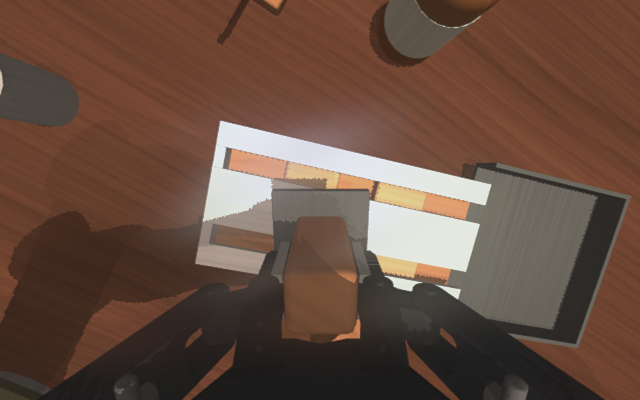

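The wrist view shows the scraper (320,260) held over the base, with both slots and the pale feet visible. The slot centrelines come out within 0.5 mm of my fit.

Request:
{"method": "drive_tool", "body": {"motion": "0.8 -1.36 1.1 0.9 -1.9 2.6; 0.8 -1.36 1.1 0.9 -1.9 2.6; 0.78 -1.36 1.1 0.9 -1.9 2.6; 0.76 -1.36 1.1 0.9 -1.9 2.6; 0.76 -1.36 1.1 0.9 -1.9 2.6; 0 0 0 0 0 0; 0 0 0 0 0 0; 0 0 0 0 0 0"}}

```text
clock: 10.35
position: [491.4, -104.5, 147.6]
tcp_rot: [0.001, 0.986, 0.165, 0.001]
wrist_force: [-0.2, -0.1, -1.8]
finger_gap: 29.5
grip_force: 61.3
```

```bash
python3 -c "
from h import *
plan3([493.2,-104.1,120],19,4)"
```

```text
4 rows from [ 491.4 -104.5  147.6] yaw 19.03 F [-0.2 -0.1 -1.8] gap 29.5
0.05 0.00 0.69 0.03 -0.03 0.01; 0.05 0.00 0.69 0.03 -0.03 0.01; 0.05 0.00 0.69 0.03 -0.03 0.01; 0.05 0.00 0.69 0.03 -0.03 0.01; 0 0 0 0 0 0; 0 0 0 0 0 0; 0 0 0 0 0 0; 0 0 0 0 0 0
```

Request:
{"method": "drive_tool", "body": {"motion": "0.1 0 0.8 0 0 0; 0.1 0 0.8 0 0 0; 0 0 0.8 0 0 0; 0 0 0.8 0 0 0; 0 0 0.8 0 0 0; 0 0 0.8 0 0 0; 0 0 0.8 0 0 0; 0 0 0.2 0 0 0"}}

```text
clock: 11.15
position: [493.2, -102.3, 88.0]
tcp_rot: [-0.0, 0.986, 0.166, 0.0]
wrist_force: [-0.6, 0.7, -1.8]
finger_gap: 29.1
grip_force: 61.4
```

```bash
python3 -c "
from h import *
plan3([493.2,-104.1,88],19,4)
p=arm.get_image('scene'); cv2.imwrite('pics/s4.png',cv2.resize(p['image'][215:315,200:340],(700,500),interpolation=cv2.INTER_CUBIC))"
```

```text
4 rows from [ 493.2 -102.3   88. ] yaw 19.11 F [-0.6  0.7 -1.8] gap 29.1
-0.01 0.04 -0.00 -0.00 -0.01 0.03; -0.01 0.04 -0.00 -0.00 -0.01 0.03; -0.01 0.04 -0.00 -0.00 -0.01 0.03; -0.01 0.04 -0.00 -0.00 -0.01 0.03; 0 0 0 0 0 0; 0 0 0 0 0 0; 0 0 0 0 0 0; 0 0 0 0 0 0
```

View pics/s4.png

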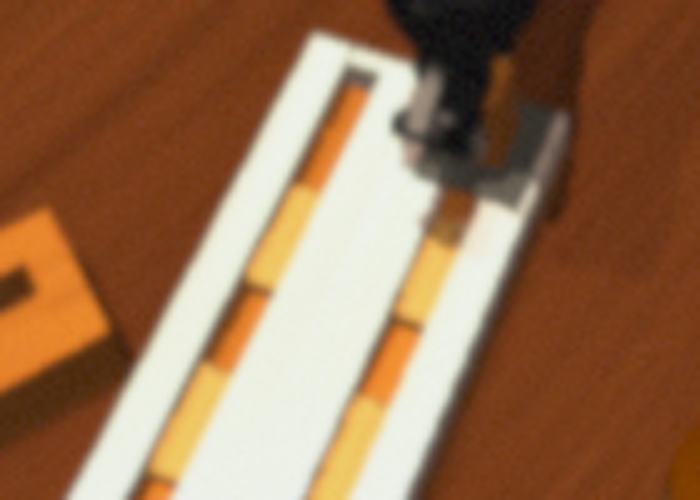

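The guard at (520,150) sits almost on the base with the blade in the slot, just behind the first pale foot at (425,290). Now I push along tool y.

Request:
{"method": "drive_tool", "body": {"motion": "0 1.2 0 0 0 0; 0 1.2 0 0 0 0; 0 1.2 0 0 0 0; 0 1.2 0 0 0 0; 0 1.2 0 0 0 0; 0 1.2 0 0 0 0; 0 1.2 0 0 0 0; 0 1.2 0 0 0 0"}}

```text
clock: 12.0
position: [525.2, -193.9, 89.0]
tcp_rot: [0.0, 0.986, 0.166, 0.001]
wrist_force: [-0.3, 0.5, -1.8]
finger_gap: 29.5
grip_force: 61.5
```

```bash
cat >> h.py <<'E'
C=np.array([493.9,-225.4]);XA=np.array([.3256,-.9455]);YA=np.array([.9455,.3256])
def loc():
    o=arm.get_obs(); p=np.array(o['position']); print('local',((p[:2]-C)@XA).round(1),((p[:2]-C)@YA+1.2).round(1),'z',p[2].round(1),'F',((o['wrist_force'][:2])@XA).round(1),((o['wrist_force'][:2])@YA).round(1),o['wrist_force'][2].round(1),'yaw',yaw().round(2),'gap',round(o['finger_gap'],1))
E
python3 -c "
from h import *
loc()"
```

```text
local -19.6 41.1 z 89.0 F -0.5 -0.1 -1.8 yaw 19.12 gap 29.5
```

Request:
{"method": "drive_tool", "body": {"motion": "-0.05 1.2 0.05 0 0 0; -0.05 1.2 0.05 0 0 0; 0 1.2 0 0 0 0; 0 1.2 0 0 0 0; 0 1.2 0 0 0 0; 0 1.2 0 0 0 0; 0 1.2 0 0 0 0; 0 1.2 0 0 0 0"}}

```text
clock: 12.8
position: [555.9, -285.1, 88.1]
tcp_rot: [0.0, 0.986, 0.166, 0.001]
wrist_force: [-0.4, -0.4, -2.5]
finger_gap: 29.5
grip_force: 61.4
```

Request:
{"method": "drive_tool", "body": {"motion": "0 1.2 0 0 0 0; 0 1.2 0 0 0 0; 0 1.2 0 0 0 0; 0 1.2 0 0 0 0; 0 1.2 0 0 0 0; 0 1.2 0 0 0 0; 0 1.2 0 0 0 0; 0 1.2 0 0 0 0"}}

```text
clock: 13.6
position: [587.1, -375.8, 88.0]
tcp_rot: [0.0, 0.986, 0.166, 0.001]
wrist_force: [-0.5, 0.7, -3.2]
finger_gap: 29.5
grip_force: 61.4
```

```bash
python3 -c "
from h import *
loc()
p=arm.get_image('scene'); cv2.imwrite('pics/s5.png',cv2.resize(p['image'][240:400,140:340],(700,560),interpolation=cv2.INTER_CUBIC))"
```

```text
local 172.5 40.4 z 88.0 F -0.9 -0.3 -3.2 yaw 19.12 gap 29.5
```

View pics/s5.png

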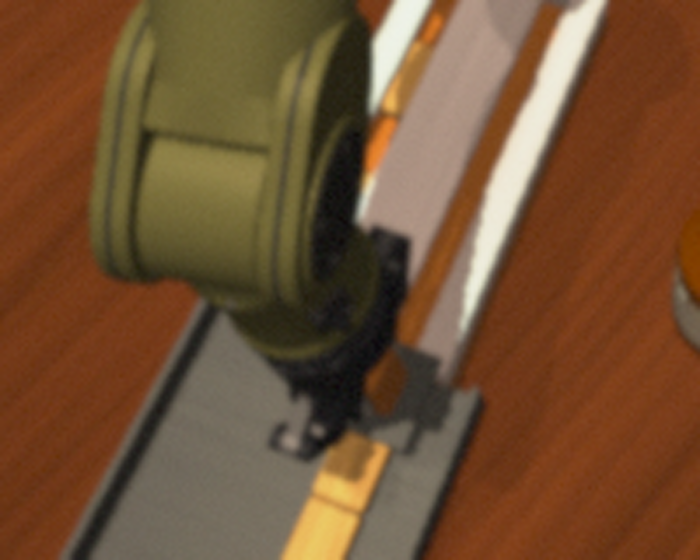

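Both feet of the first slot lie on the tray in line, around (340,500). Now the second slot.

Request:
{"method": "drive_tool", "body": {"motion": "0 0 -3 0 0 0; 0 0 -2.5 0 0 0; -1.4 -4.8 0 0 0 0; -1.4 -4.8 0 0 0 0; -1.3 -4.8 0 0 0 0; -1.3 -4.8 0 0 0 0; -1.3 -4.8 0 0 0 0; -1.3 -4.8 0 0 0 0"}}

```text
clock: 14.45
position: [416.3, -128.0, 143.3]
tcp_rot: [0.001, 0.986, 0.166, 0.001]
wrist_force: [1.2, 1.3, -3.4]
finger_gap: 29.1
grip_force: 61.5
```

```bash
python3 -c "
from h import *
loc(); plan3([417.2,-129.1,88],19.05,8)"
```

```text
local -117.4 -40.4 z 143.3 F -0.9 1.6 -3.4 yaw 19.12 gap 29.1
8 rows from [ 416.3 -128.   143.3] yaw 19.12 F [ 1.2  1.3 -3.4] gap 29.1
0.00 0.02 0.69 0.02 -0.02 0.01; 0.00 0.02 0.69 0.02 -0.02 0.01; 0.00 0.02 0.69 0.02 -0.02 0.01; 0.00 0.02 0.69 0.02 -0.02 0.01; 0.01 0.02 0.69 0.02 -0.02 0.01; 0.01 0.02 0.69 0.02 -0.02 0.01; 0.01 0.02 0.69 0.02 -0.02 0.01; 0.01 0.02 0.69 0.02 -0.02 0.01
```

Request:
{"method": "drive_tool", "body": {"motion": "0 0 0.7 0 0 0; 0 0 0.7 0 0 0; 0 0 0.7 0 0 0; 0 0 0.7 0 0 0; 0 0 0.7 0 0 0; 0 0 0.7 0 0 0; 0 0 0.7 0 0 0; 0 0 0.6 0 0 0"}}

```text
clock: 15.25
position: [418.5, -130.9, 87.0]
tcp_rot: [0.001, 0.986, 0.165, 0.001]
wrist_force: [0.2, 0.2, -1.7]
finger_gap: 29.6
grip_force: 61.6
```

```bash
python3 -c "
from h import *
loc()"
```

```text
local -113.9 -39.4 z 87.0 F -0.1 0.2 -1.7 yaw 18.99 gap 29.6
```

Request:
{"method": "drive_tool", "body": {"motion": "0 1.2 0 0 0 0; 0 1.2 0 0 0 0; 0 1.2 0 0 0 0; 0 1.2 0 0 0 0; 0 1.2 0 0 0 0; 0 1.2 0 0 0 0; 0 1.2 0 0 0 0; 0 1.2 0 0 0 0"}}

```text
clock: 16.05
position: [448.7, -220.3, 87.9]
tcp_rot: [-0.0, 0.986, 0.166, 0.001]
wrist_force: [0.1, -0.4, -1.5]
finger_gap: 29.3
grip_force: 61.6
```

Request:
{"method": "drive_tool", "body": {"motion": "0 1.2 0 0 0 0; 0 1.2 0 0 0 0; 0 1.2 0 0 0 0; 0 1.2 0 0 0 0; 0 1.2 0 0 0 0; 0 1.2 0 0 0 0; 0 1.2 0 0 0 0; 0 1.2 0 0 0 0"}}

```text
clock: 16.85
position: [480.2, -311.3, 87.9]
tcp_rot: [0.0, 0.986, 0.166, 0.001]
wrist_force: [-0.1, 0.2, -3.0]
finger_gap: 29.4
grip_force: 61.5
```

Request:
{"method": "drive_tool", "body": {"motion": "0 1.2 0 0 0 0; 0 1.2 0 0 0 0; 0 1.2 0 0 0 0; 0 1.2 0 0 0 0; 0 1.2 0 0 0 0; 0 1.2 0 0 0 0; 0 1.2 0 0 0 0; 0 1.0 0 0 0 0"}}

```text
clock: 17.65
position: [510.9, -400.3, 88.0]
tcp_rot: [0.0, 0.986, 0.166, 0.001]
wrist_force: [-0.1, 0.0, -2.2]
finger_gap: 29.4
grip_force: 61.6
```

```bash
python3 -c "
from h import *
loc()
o=arm.get_obs(); print(o['joint_pos'].round(2))"
```

```text
local 170.9 -39.7 z 88.0 F -0.0 -0.1 -2.2 yaw 19.11 gap 29.4
[ 0.33  0.97  0.53  1.62 -0.67  0.74 -0.07]
```

Request:
{"method": "drive_tool", "body": {"motion": "0 0 -2.5 0 0 0; 0 0 -3 0 0 0; 0 0 -3 0 0 0; 0 0 0 0 0 0; 0 0 0 0 0 0; 0 0 0 0 0 0; 0 0 0 0 0 0; 0 0 0 0 0 0"}}

```text
clock: 18.45
position: [510.2, -398.7, 171.9]
tcp_rot: [-0.0, 0.986, 0.166, 0.0]
wrist_force: [0.3, -0.5, -2.0]
finger_gap: 29.4
grip_force: 61.8
```

```bash
python3 -c "
from h import *
plan3([365.2,-324,160],71.6,16)
p=arm.get_image('top'); cv2.imwrite('pics/t4.png',cv2.resize(p['image'][135:265,335:510],(700,520),interpolation=2))"
```

```text
16 rows from [ 510.2 -398.7  171.9] yaw 19.11 F [ 0.3 -0.5 -2. ] gap 29.4
-0.70 -0.74 0.07 -0.00 -0.00 -3.28; -0.66 -0.78 0.07 -0.00 -0.00 -3.28; -0.61 -0.81 0.07 -0.00 -0.00 -3.28; -0.57 -0.85 0.07 -0.00 -0.00 -3.28; -0.52 -0.88 0.07 -0.00 -0.00 -3.28; -0.47 -0.91 0.07 -0.00 -0.00 -3.28; -0.41 -0.93 0.07 -0.00 -0.00 -3.28; -0.36 -0.95 0.07 -0.00 -0.00 -3.28
-0.30 -0.97 0.07 -0.00 -0.00 -3.28; -0.25 -0.99 0.07 -0.00 -0.00 -3.28; -0.19 -1.00 0.07 -0.00 -0.00 -3.28; -0.13 -1.01 0.07 -0.00 -0.00 -3.28; -0.08 -1.02 0.07 -0.00 -0.00 -3.28; -0.02 -1.02 0.07 -0.00 -0.00 -3.28; 0.04 -1.02 0.07 -0.00 -0.00 -3.28; 0.10 -1.01 0.07 -0.00 -0.00 -3.28
```

View pics/t4.png

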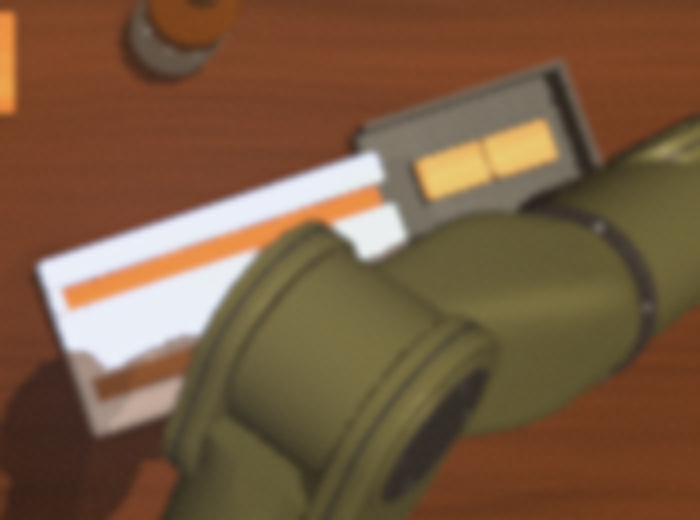

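The first slot is empty and its two feet are in the tray at (450,170) and (525,147). The arm hides the second pair. Next I return the scraper.

Request:
{"method": "drive_tool", "body": {"motion": "-0.7 -0.74 0 0 0 -3.28; -0.66 -0.78 0 0 0 -3.28; -0.61 -0.81 0 0 0 -3.28; -0.57 -0.85 0 0 0 -3.28; -0.52 -0.88 0 0 0 -3.28; -0.47 -0.91 0 0 0 -3.28; -0.41 -0.93 0 0 0 -3.28; -0.36 -0.95 0 0 0 -3.28"}}

```text
clock: 19.3
position: [437.7, -361.7, 172.7]
tcp_rot: [0.0, 0.922, 0.387, 0.001]
wrist_force: [-0.5, -0.6, -2.1]
finger_gap: 29.5
grip_force: 61.6
```

Request:
{"method": "drive_tool", "body": {"motion": "-0.3 -0.97 0 0 0 -3.28; -0.25 -0.99 0 0 0 -3.28; -0.19 -1 0 0 0 -3.28; -0.13 -1.01 0 0 0 -3.28; -0.08 -1.02 0 0 0 -3.28; -0.02 -1.02 0 0 0 -3.28; 0.04 -1.02 0 0 0 -3.28; 0.1 -1.01 0 0 0 -3.28"}}

```text
clock: 20.1
position: [365.2, -324.6, 172.8]
tcp_rot: [0.001, 0.81, 0.586, 0.0]
wrist_force: [0.1, -0.5, -2.7]
finger_gap: 29.3
grip_force: 61.6
```

```bash
python3 -c "
from h import *
plan3([365.2,-324,88],71.6,8)"
```

```text
8 rows from [ 365.2 -324.6  172.8] yaw 71.71 F [ 0.1 -0.5 -2.7] gap 29.3
0.01 -0.00 1.06 0.01 0.00 0.01; 0.01 -0.00 1.06 0.01 0.00 0.01; 0.01 -0.00 1.06 0.01 0.00 0.01; 0.01 -0.00 1.06 0.01 0.00 0.01; 0.01 -0.00 1.06 0.01 0.00 0.01; 0.01 -0.00 1.06 0.01 0.00 0.01; 0.01 -0.00 1.06 0.01 0.00 0.01; 0.01 -0.00 1.06 0.01 0.00 0.01
```

Request:
{"method": "drive_tool", "body": {"motion": "0 0 1.3 0 0 0; 0 0 1.3 0 0 0; 0 0 1.3 0 0 0; 0 0 1.2 0 0 0; 0 0 1.1 0 0 0; 0 0 1.1 0 0 0; 0 0 0.8 0 0 0; 0 0 0.35 0 0 0"}}

```text
clock: 20.9
position: [365.6, -324.3, 87.7]
tcp_rot: [0.0, 0.811, 0.585, 0.001]
wrist_force: [-7.0, 5.0, 50.2]
finger_gap: 29.2
grip_force: 68.8
```

Request:
{"method": "drive_tool", "body": {"motion": "0 0 -0.1 0 0 0; 0 0 0 0 0 0; 0 0 0 0 0 0; 0 0 0 0 0 0; 0 0 0 0 0 0; 0 0 0 0 0 0; 0 0 0 0 0 0; 0 0 0 0 0 0", "hand": 0.0}}

```text
clock: 21.7
position: [365.8, -324.5, 89.3]
tcp_rot: [0.001, 0.811, 0.585, 0.001]
wrist_force: [-0.3, 0.0, 0.9]
finger_gap: 85.2
grip_force: 0.0
```

Request:
{"method": "drive_tool", "body": {"motion": "0 0 -2 0 0 0; 0 0 -4 0 0 0; 0 0 -4.5 0 0 0; 0 0 -4.5 0 0 0; 0 0 -4 0 0 0; 2 0 -3 0 0 0; 4.5 1 -2 0 0 0; 4.5 1 0 0 0 0"}}

```text
clock: 22.5
position: [420.5, -227.1, 332.2]
tcp_rot: [0.003, 0.812, 0.584, 0.002]
wrist_force: [1.0, 0.2, 0.3]
finger_gap: 85.3
grip_force: 0.0
```

Request:
{"method": "drive_tool", "body": {"motion": "4.7 1 0 0 0 -3; 4.7 1 0 0 0 -3; 4.7 1 0 0 0 -3; 4.7 1 0 0 0 -3; 4.7 1 0 0 0 -3; 4.7 1 0 0 0 -3; 4.7 0 0 0 0 0; 0 0 0 0 0 0"}}

```text
clock: 23.3
position: [530.5, 94.4, 328.4]
tcp_rot: [-0.002, 0.705, 0.709, 0.002]
wrist_force: [0.2, -0.2, -0.4]
finger_gap: 85.7
grip_force: 0.0
```

```bash
cat > mugs.py <<'E'
from h import *
from scipy.optimize import least_squares
def mugs(P,box):
    m=(P[...,0]>box[0])&(P[...,0]<box[1])&(P[...,1]>box[2])&(P[...,1]<box[3])&(P[...,2]>15)&(P[...,2]<95)
    t=m&(P[...,2]>79)&(P[...,2]<91); n,l,s,c=cv2.connectedComponentsWithStats(cv2.dilate(t.astype(np.uint8),np.ones((3,3))))
    out=[]
    for i in range(1,n):
        q=P[(l==i)&t][:,:2]
        if len(q)<20: continue
        r=least_squares(lambda v:np.hypot(q[:,0]-v[0],q[:,1]-v[1])-27.5,q.mean(0),loss='soft_l1',f_scale=2).x
        a=P[m&(P[...,2]>60)][:,:2]-r; d=np.hypot(*a.T); k=(d>36)&(d<68); 
        h=a[k]; g=np.degrees(np.arctan2(*h.mean(0)[::-1])) if k.sum()>3 else np.nan
        out.append((r,g,len(q),k.sum())); print('mug',r.round(1),'handle',round(g,1),'far',round(d[k].max(),1) if k.sum() else '',len(q),k.sum(),(h[np.argmax(d[k])]+r).round(1) if k.sum() else '')
    return out
E
python3 - <<'E'
from mugs import *
p=arm.get_image('top'); P=cloud(p); im=p['image']; print(arm.get_obs()['position'],yaw())
mugs(P,(330,520,60,440))
m=(P[...,2]>120)&(P[...,2]<145)&(np.hypot(P[...,0]-365,P[...,1]+321)<50); print('grip',P[m].mean(0),rect(P[m][:,:2]))
cv2.imwrite('pics/t5.png',cv2.resize(im[135:275,185:510],(800,345),interpolation=2))
E
```

```text
[530.50371569  89.59110441 328.61963713] 90.06852084679228
mug [397.1 368.9] handle 56.9 far 65.8 61 23 [432.2 424.6]
grip [ 365.87021367 -317.64228312  134.50719923] (array([ 365.8, -319.5]), array([30.1, 30.1]), 72.08)
```

View pics/t5.png

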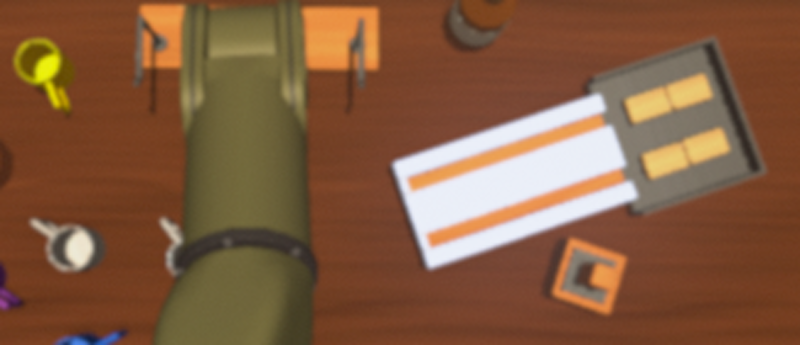

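All four feet lie in the tray, both slots are empty, and the scraper stands square in its holder at (590,275). On to the tankards, using the wrist camera.

Run:
```python
from mugs import *
p=arm.get_image('wrist'); P=cloud(p); np.save('w.npy',P); cv2.imwrite('pics/w6.png',p['image'])
mugs(P,(330,520,60,440))
m=(P[...,2]>152)&(P[...,2]<190)&(P[...,0]>560)&(P[...,0]<720); n,l,s,c=cv2.connectedComponentsWithStats(m.astype(np.uint8))
for i in range(1,n):
    q=P[l==i]
    if len(q)>30: print('hook',len(q),rect(q[:,:2]),q.min(0).round(1),q.max(0).round(1), 'z level',np.median(q[:,2]).round(1))
```

```text
mug [385.8 209.5] handle -4.0 far 67.5 439 327 [424.6 154.3]
mug [438.1 121.7] handle 118.1 far 65.1 325 141 [406.8 178.7]
hook 841 (array([644.8, 266.6]), array([ 6.7, 92.2]), 90.0) [598.7 263.2 152.7] [690.9 269.9 177.3] z level 161.9
hook 588 (array([644.3, 128.2]), array([93.8,  7.6]), 0.13) [597.4 124.3 152.3] [691.2 132.  179.1] z level 162.1
hook 95 (array([681. , -11.4]), array([ 7.9, 20.4]), 85.57) [671.  -15.8 152.5] [691.2  -7.5 163.7] z level 161.1
hook 190 (array([614.5, -10.5]), array([35.1,  7.5]), 2.85) [597.1 -15.1 157.1] [632.   -7.4 178.6] z level 162.6
```

View pics/w6.png

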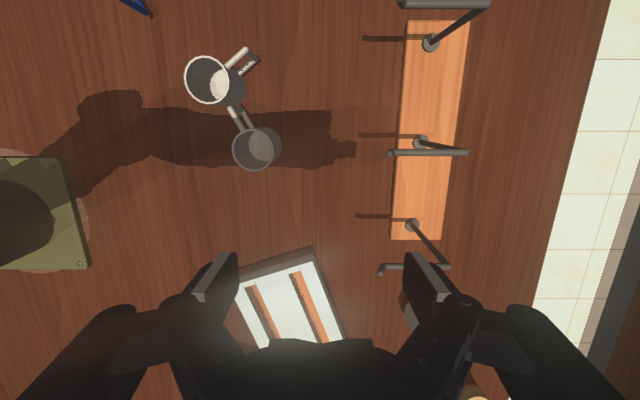

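Mug A is at (257,147), with its handle towards mug B at (208,80). The hooks are on the right, at (388,153), (405,5) and (380,270). I take A first.

```bash
python3 -c "
from h import *
plan3([438.1,121.7,150],118,8)"
```

```text
8 rows from [530.6  86.3 328.9] yaw 89.8 F [-1.2 -1.   0.2] gap 85.8
0.44 -1.16 2.24 0.00 0.00 -3.53; 0.51 -1.13 2.24 0.00 0.00 -3.53; 0.58 -1.10 2.24 0.00 0.00 -3.53; 0.64 -1.06 2.24 0.00 0.00 -3.53; 0.71 -1.02 2.24 0.00 0.00 -3.53; 0.77 -0.97 2.24 0.00 0.00 -3.53; 0.83 -0.92 2.24 0.00 0.00 -3.53; 0.88 -0.87 2.24 0.00 0.00 -3.53
```

Request:
{"method": "drive_tool", "body": {"motion": "0.44 -1.16 2.24 0 0 -3.53; 0.51 -1.13 2.24 0 0 -3.53; 0.58 -1.1 2.24 0 0 -3.53; 0.64 -1.06 2.24 0 0 -3.53; 0.71 -1.02 2.24 0 0 -3.53; 0.77 -0.97 2.24 0 0 -3.53; 0.83 -0.92 2.24 0 0 -3.53; 0.88 -0.87 2.24 0 0 -3.53"}}

```text
clock: 24.2
position: [438.8, 118.8, 149.6]
tcp_rot: [0.001, 0.517, 0.856, 0.0]
wrist_force: [0.1, 0.3, -0.3]
finger_gap: 85.3
grip_force: 0.0
```

```bash
python3 -c "
from mugs import *
plan3([438.1,121.7,38],118,8)
p=arm.get_image('wrist'); P=cloud(p); mugs(P,(330,520,60,440))
p=arm.get_image('top'); P=cloud(p); mugs(P,(330,520,60,440))"
```

```text
8 rows from [438.8 118.8 149.6] yaw 117.79 F [ 0.1  0.3 -0.3] gap 85.3
0.04 0.01 1.39 0.01 0.02 -0.03; 0.04 0.01 1.39 0.01 0.02 -0.03; 0.04 0.01 1.39 0.01 0.02 -0.03; 0.04 0.01 1.39 0.01 0.02 -0.03; 0.04 0.01 1.39 0.01 0.02 -0.03; 0.04 0.01 1.39 0.01 0.02 -0.03; 0.04 0.01 1.39 0.01 0.02 -0.03; 0.04 0.01 1.39 0.01 0.02 -0.03
mug [385.1 209.3] handle -3.7 far 68.0 1404 935 [423.9 153.5]
mug [437.2 122.1] handle 118.4 far 65.3 991 385 [405.9 179.4]
mug [397.2 369.1] handle 56.7 far 65.3 63 23 [432.2 424.3]
```

Request:
{"method": "drive_tool", "body": {"motion": "0.1 0 1.4 0 0 0; 0.1 0 1.4 0 0 0; 0.1 0 1.4 0 0 0; 0 0 1.4 0 0 0; 0 0 1.4 0 0 0; 0 0 1.4 0 0 0; 0 0 1.4 0 0 0; 0 0 1.3 0 0 0"}}

```text
clock: 25.1
position: [439.9, 121.9, 39.4]
tcp_rot: [0.002, 0.518, 0.855, 0.001]
wrist_force: [-0.8, -0.3, -1.1]
finger_gap: 85.3
grip_force: 0.0
```

Request:
{"method": "drive_tool", "body": {"motion": "0 0 0 0 0 0; 0 0 0 0 0 0; 0 0 0 0 0 0; 0 0 0 0 0 0; 0 0 0 0 0 0; 0 0 0 0 0 0; 0 0 0 0 0 0; 0 0 0 0 0 0", "hand": 1.0, "grip_force": 40}}

```text
clock: 25.9
position: [438.7, 122.5, 40.0]
tcp_rot: [0.002, 0.517, 0.856, 0.001]
wrist_force: [0.1, -3.6, 7.7]
finger_gap: 58.3
grip_force: 43.8
```

Request:
{"method": "drive_tool", "body": {"motion": "0 0 -2 0 0 0; 0 0 -3 0 0 0; 0 0 -4 0 0 0; 0 0 -4 0 0 0; 0 0 -4 0 0 0; 0 0 -2 0 0 0; 0 0 0 0 0 0; 0 0 0 0 0 0"}}

```text
clock: 26.7
position: [436.8, 123.5, 228.7]
tcp_rot: [0.001, 0.516, 0.857, 0.0]
wrist_force: [1.3, 0.8, -2.9]
finger_gap: 58.0
grip_force: 44.4
```

Run:
```python
from mugs import *
o=arm.get_obs(); t=np.array(o['position']); print(t,yaw(),o['finger_gap'])
p=arm.get_image('wrist'); P=cloud(p); cv2.imwrite('pics/w7.png',p['image'])
for k in (16.7,):
    pass
d=P[...,:2]-t[:2]; a=np.radians(yaw()); u=d@[np.cos(a),np.sin(a)]; v=d@[np.sin(a),-np.cos(a)]
m=(u>35)&(u<75)&(abs(v)<15)&(P[...,2]>t[2]-50)&(P[...,2]<t[2]+60)
q=P[m]; print('handle pts',m.sum(),'u',np.percentile(u[m],[1,99]).round(1),'v',np.median(v[m]).round(1),'z-tcp max',(np.percentile(q[:,2],[1,99])-t[2]).round(1))
m2=(abs(u)<33)&(abs(v)<33)&(P[...,2]>t[2])&(P[...,2]<t[2]+60); z=P[...,2][m2]; print('rim z',(np.percentile(z,[50,97])-t[2]).round(1)); mugs(P-[0,0,0] if 0 else P,(330,520,60,440))
```

```text
[436.81291876 123.46500111 228.74178029] 117.87091238820939 57.978309650908535
handle pts 1611 u [35.2 65.8] v -1.5 z-tcp max [-8.6 35.6]
rim z [30.5 53.3]
mug [385.1 209.5] handle 37.1 far 65.4 677 265 [435.9 250.6]
```

```bash
python3 -c "
from mugs import *
plan3([565,223.8,166],88.5,8)"
```

```text
8 rows from [436.3 123.3 228. ] yaw 117.87 F [-0.9  0.3 -2.1] gap 57.9
0.36 2.01 0.77 -0.01 0.01 3.67; 0.49 1.98 0.77 -0.01 0.01 3.67; 0.61 1.95 0.77 -0.01 0.01 3.67; 0.74 1.90 0.77 -0.01 0.01 3.67; 0.86 1.85 0.77 -0.01 0.01 3.67; 0.97 1.79 0.77 -0.01 0.01 3.67; 1.09 1.73 0.77 -0.01 0.01 3.67; 1.19 1.66 0.78 -0.01 0.01 3.67
```

Request:
{"method": "drive_tool", "body": {"motion": "0.36 2.01 0.77 0 0 3.67; 0.49 1.98 0.77 0 0 3.67; 0.61 1.95 0.77 0 0 3.67; 0.74 1.9 0.77 0 0 3.67; 0.86 1.85 0.77 0 0 3.67; 0.97 1.79 0.77 0 0 3.67; 1.09 1.73 0.77 0 0 3.67; 1.19 1.66 0.78 0 0 3.67"}}

```text
clock: 27.55
position: [565.2, 223.8, 164.5]
tcp_rot: [-0.0, 0.717, 0.697, -0.002]
wrist_force: [-0.0, 0.6, -2.7]
finger_gap: 58.2
grip_force: 44.3
```

Run:
```python
from mugs import *
p=arm.get_image('wrist'); P=cloud(p); cv2.imwrite('pics/w8.png',p['image'])
plan3([634,223.8,166],88.5,8)
t=np.array(arm.get_obs()['position'])
m=(P[...,2]>157)&(P[...,2]<190)&(P[...,0]>590)&(P[...,0]<700)&(P[...,1]>255)&(P[...,1]<285); q=P[m]; print('hook',m.sum(),rect(q[:,:2]) if m.sum() else '',np.percentile(q[:,1],[2,50,98]).round(1),q.min(0),q.max(0))
m=(P[...,2]>180)&(P[...,2]<206)&(P[...,1]>t[1]+35)&(P[...,1]<t[1]+75)&(abs(P[...,0]-t[0])<20); q=P[m]; print('handle',m.sum(),np.percentile(q,[2,50,98],axis=0).round(1))
```

```text
8 rows from [567.7 227.  163.3] yaw 88.34 F [ 3.8  3.1 -3.5] gap 58.4
-0.02 0.83 -0.03 0.00 0.00 -0.02; -0.02 0.83 -0.03 0.00 0.00 -0.02; -0.02 0.83 -0.03 0.00 0.00 -0.02; -0.02 0.83 -0.03 0.00 0.00 -0.02; -0.02 0.83 -0.03 0.00 0.00 -0.02; -0.02 0.83 -0.03 0.00 0.00 -0.02; -0.02 0.83 -0.03 0.00 0.00 -0.02; -0.02 0.83 -0.03 0.00 0.00 -0.02
hook 2684 (array([644.7, 268. ]), array([ 8.4, 95.1]), 89.8) [264.4 268.8 271.9] [597.1172041  263.84590235 157.24324542] [692.22472507 272.21181872 179.80501117]
handle 1393 [[561.9 262.6 192. ]
 [565.7 276.5 198.1]
 [569.4 289.  199.8]]
```

View pics/w8.png

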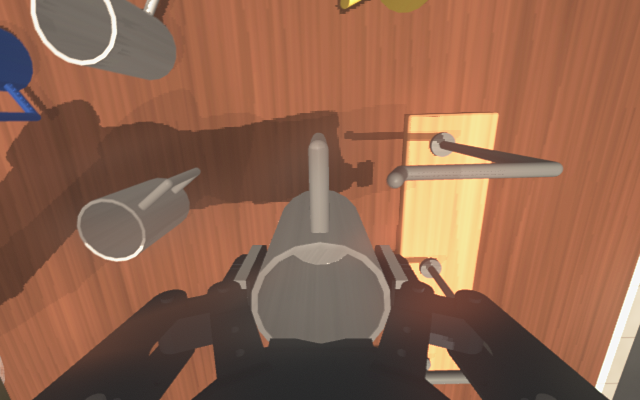

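The wrist view shows the handle bar (320,180) squarely beside the prong's upturned tip (397,180). Now I thread it.

Request:
{"method": "drive_tool", "body": {"motion": "-0.02 0.86 0 0 0 0; -0.02 0.86 0 0 0 0; -0.02 0.86 0 0 0 0; -0.02 0.86 0 0 0 0; 0 0.86 0 0 0 0; 0 0.86 0 0 0 0; 0 0.86 0 0 0 0; 0 0.86 0 0 0 0"}}

```text
clock: 28.4
position: [635.6, 221.2, 167.6]
tcp_rot: [0.001, 0.716, 0.698, 0.001]
wrist_force: [1.6, 1.3, -2.8]
finger_gap: 58.1
grip_force: 44.4
```

Run:
```python
from mugs import *
p=arm.get_image('wrist'); P=cloud(p); cv2.imwrite('pics/w9.png',p['image'])
plan3([636,223.8,136],88.5,8)
```

```text
8 rows from [637.4 220.9 167.7] yaw 88.45 F [ 2.1  0.1 -2.9] gap 57.7
0.04 -0.02 0.40 0.03 0.00 -0.01; 0.04 -0.02 0.40 0.03 0.00 -0.01; 0.04 -0.02 0.40 0.03 0.00 -0.01; 0.04 -0.02 0.40 0.03 0.00 -0.01; 0.04 -0.02 0.40 0.03 0.00 -0.01; 0.04 -0.02 0.40 0.03 0.00 -0.01; 0.04 -0.02 0.40 0.03 0.00 -0.01; 0.04 -0.02 0.40 0.03 0.00 -0.01
```

View pics/w9.png

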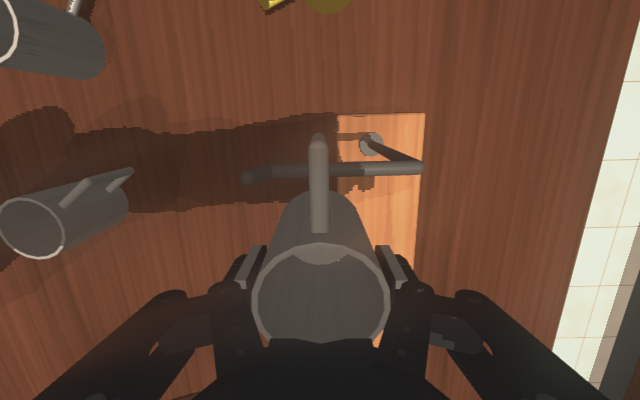

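The prong now passes under the upper bar at (320,170). I lower and release.

Request:
{"method": "drive_tool", "body": {"motion": "0.1 0 0.5 0 0 0; 0.1 0 0.5 0 0 0; 0 0 0.5 0 0 0; 0 0 0.5 0 0 0; 0 0 0.4 0 0 0; 0 0 0.3 0 0 0; 0 0 0.25 0 0 0; 0 0 0 0 0 0"}}

```text
clock: 29.25
position: [634.8, 223.1, 137.7]
tcp_rot: [0.001, 0.716, 0.698, 0.0]
wrist_force: [0.4, 0.1, -2.3]
finger_gap: 57.9
grip_force: 44.4
```

Request:
{"method": "drive_tool", "body": {"motion": "0 0 0 0 0 0; 0 0 0 0 0 0; 0 0 0 0 0 0; 0 0 0 0 0 0; 0 0 0 0 0 0; 0 0 -1 0 0 0; 0 0 -4 0 0 0; 0 0 -5 0 0 0", "hand": 0.0}}

```text
clock: 30.05
position: [633.3, 222.9, 237.8]
tcp_rot: [-0.0, 0.716, 0.698, -0.002]
wrist_force: [1.2, 0.6, -0.1]
finger_gap: 85.8
grip_force: 0.0
```

Request:
{"method": "drive_tool", "body": {"motion": "0 -2 -4 0 0 0; 0 -4 -3 0 0 0; 0 -4.5 0 0 0 0; 0 -4.5 0 0 0 0; 0 -4.5 0 0 0 0; 0 -2 0 0 0 0; 0 0 0 0 0 0; 0 0 0 0 0 0"}}

```text
clock: 30.85
position: [420.6, 229.2, 308.7]
tcp_rot: [0.001, 0.716, 0.698, 0.002]
wrist_force: [1.0, -0.5, -0.3]
finger_gap: 85.1
grip_force: 0.0
```

Run:
```python
from mugs import *
o=arm.get_obs();print(o['position'],yaw())
p=arm.get_image('top'); q=arm.get_image('scene'); P=cloud(p); mugs(P,(330,520,60,440))
a=cv2.resize(p['image'][130:270,180:350],(510,420),interpolation=2); b=cv2.resize(q['image'][80:280,300:460],(288,360),interpolation=2)
b=cv2.copyMakeBorder(b,0,60,0,0,0); cv2.imwrite('pics/t6.png',np.hstack([a,b]))
p=arm.get_image('wrist'); mugs(cloud(p),(330,520,60,440))
```

```text
[420.64251065 229.21108034 308.69829855] 88.49431904169701
mug [384.  211.9] handle 37.0 far 66.0 52 23 [436.8 251.4]
mug [398.1 366.7] handle 56.6 far 65.2 456 194 [432.8 422. ]
mug [385.1 210.2] handle 37.3 far 65.4 321 133 [437.  249.9]
```

View pics/t6.png

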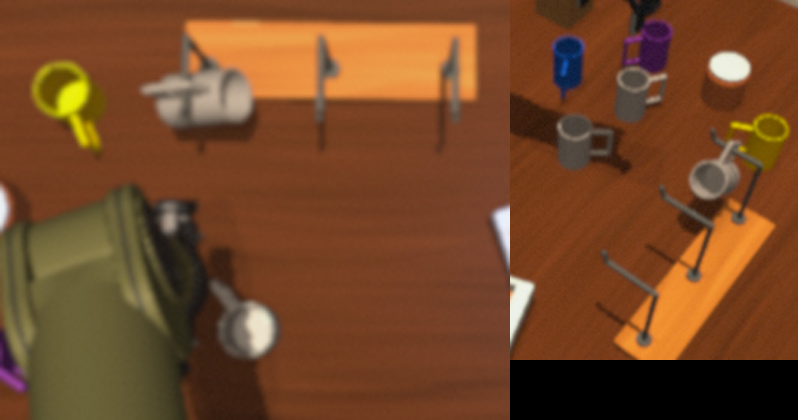

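Tankard A hangs on the first hook at (205,90), and B and C are undisturbed. I have reached the picture-viewing limit (one over, in fact), so from here I check numerically.

```bash
python3 -c "
from mugs import *
plan3([385.1,210.2,150],37.4,8)"
```

```text
8 rows from [421.4 228.8 308. ] yaw 88.4 F [ 0.1 -0.9  0.1] gap 85.6
-0.24 -0.45 1.97 0.02 -0.01 6.38; -0.29 -0.42 1.97 0.02 -0.01 6.38; -0.34 -0.39 1.97 0.02 -0.01 6.38; -0.38 -0.35 1.97 0.02 -0.01 6.38; -0.41 -0.30 1.97 0.02 -0.01 6.38; -0.44 -0.25 1.97 0.02 -0.01 6.38; -0.47 -0.20 1.97 0.02 -0.01 6.38; -0.49 -0.15 1.97 0.02 -0.01 6.38
```

Request:
{"method": "drive_tool", "body": {"motion": "-0.24 -0.45 1.97 0 0 6.38; -0.29 -0.42 1.97 0 0 6.38; -0.34 -0.39 1.97 0 0 6.38; -0.38 -0.35 1.97 0 0 6.38; -0.41 -0.3 1.97 0 0 6.38; -0.44 -0.25 1.97 0 0 6.38; -0.47 -0.2 1.97 0 0 6.38; -0.49 -0.15 1.97 0 0 6.38"}}

```text
clock: 31.8
position: [384.9, 210.2, 149.0]
tcp_rot: [0.001, 0.948, 0.318, 0.001]
wrist_force: [0.6, 0.8, 0.4]
finger_gap: 85.6
grip_force: 0.0
```

```bash
python3 -c "
from mugs import *
p=arm.get_image('wrist'); mugs(cloud(p),(330,520,60,440))
plan3([385.1,210.2,38],37.4,8)"
```

```text
mug [398.2 366.2] handle 56.1 far 48.0 1801 232 [421.1 408.3]
mug [385.3 210.1] handle 36.9 far 65.3 999 394 [437.4 249.6]
8 rows from [382.4 209.2 146.9] yaw 36.91 F [-1.5 -1.2 -1.6] gap 85.6
0.04 0.01 1.36 0.01 0.03 -0.06; 0.04 0.01 1.36 0.01 0.03 -0.06; 0.04 0.01 1.36 0.01 0.03 -0.06; 0.04 0.01 1.36 0.01 0.03 -0.06; 0.04 0.01 1.36 0.01 0.03 -0.06; 0.04 0.01 1.36 0.01 0.03 -0.06; 0.04 0.01 1.36 0.01 0.03 -0.06; 0.03 0.01 1.36 0.01 0.03 -0.06
```

Request:
{"method": "drive_tool", "body": {"motion": "0.05 0 1.4 0 0 0; 0.05 0 1.4 0 0 0; 0.05 0 1.4 0 0 0; 0 0 1.4 0 0 0; 0 0 1.4 0 0 0; 0 0 1.4 0 0 0; 0 0 1.4 0 0 0; 0 0 1.2 0 0 0"}}

```text
clock: 32.65
position: [386.6, 211.7, 39.3]
tcp_rot: [0.0, 0.947, 0.321, 0.002]
wrist_force: [0.7, 0.1, 0.2]
finger_gap: 85.4
grip_force: 0.0
```

Request:
{"method": "drive_tool", "body": {"motion": "0 0 0 0 0 0; 0 0 0 0 0 0; 0 0 0 0 0 0; 0 0 0 0 0 0; 0 0 0 0 0 0; 0 0 0 0 0 0; 0 0 0 0 0 0; 0 0 0 0 0 0", "hand": 1.0, "grip_force": 40}}

```text
clock: 33.45
position: [385.1, 211.5, 40.4]
tcp_rot: [0.0, 0.947, 0.321, 0.001]
wrist_force: [0.6, 0.4, 4.6]
finger_gap: 58.2
grip_force: 43.4
```

Request:
{"method": "drive_tool", "body": {"motion": "0 0 -2 0 0 0; 0 0 -3 0 0 0; 0 0 -4 0 0 0; 0 0 -4 0 0 0; 0 0 -4 0 0 0; 0 0 -2 0 0 0; 0 0 0 0 0 0; 0 0 0 0 0 0"}}

```text
clock: 34.25
position: [383.8, 211.6, 229.6]
tcp_rot: [0.0, 0.947, 0.321, 0.0]
wrist_force: [1.2, 0.2, -1.7]
finger_gap: 57.7
grip_force: 43.9
```

```bash
cat > held.py <<'E'
from mugs import *
def held():
    p=arm.get_image('wrist'); o=arm.get_obs(); t=np.array(o['position']); y=yaw(); P=cloud(p)
    d=P[...,:2]-t[:2]; a=np.radians(y); u=d@[np.cos(a),np.sin(a)]; v=d@[np.sin(a),-np.cos(a)]
    m=(u>38)&(u<75)&(abs(v)<15)&(P[...,2]>t[2]+20)&(P[...,2]<t[2]+50); k=np.polyfit(u[m],v[m],1)
    print('held: n',m.sum(),'tip u',np.percentile(u[m],99).round(1),'v',np.median(v[m]).round(1),'top z-tcp',(np.percentile(P[...,2][m],98)-t[2]).round(1),'tilt deg',np.degrees(k[0]).round(1),'handle yaw',(y-np.degrees(np.arctan(np.median(v[m])/np.median(u[m])))).round(1))
    return P,t
E
python3 - <<'E'
from held import *
held(); plan3([560,84.7,168],88.5,8)
E
```

```text
held: n 1304 tip u 64.5 v 0.6 top z-tcp 35.5 tilt deg 0.5 handle yaw 36.8
8 rows from [383.5 211.3 229.1] yaw 37.47 F [-0.3  0.2 -2. ] gap 58.1
0.79 2.60 0.76 0.00 0.01 -6.38; 0.50 2.67 0.76 0.00 0.01 -6.38; 0.20 2.71 0.76 0.00 0.01 -6.38; -0.11 2.71 0.76 0.00 0.01 -6.38; -0.41 2.68 0.76 0.00 0.01 -6.38; -0.70 2.62 0.76 0.00 0.01 -6.38; -0.99 2.53 0.76 0.00 0.01 -6.38; -1.26 2.40 0.76 0.00 0.01 -6.38
```

Request:
{"method": "drive_tool", "body": {"motion": "0.79 2.6 0.76 0 0 -6.5; 0.5 2.67 0.76 0 0 -6.5; 0.2 2.71 0.76 0 0 -6.5; -0.11 2.71 0.76 0 0 -6.5; -0.41 2.68 0.76 0 0 -6.5; -0.7 2.62 0.76 0 0 -6.5; -0.99 2.53 0.76 0 0 -6.5; -1.26 2.4 0.76 0 0 -6.5"}}

```text
clock: 35.1
position: [561.5, 85.2, 167.1]
tcp_rot: [-0.001, 0.709, 0.705, -0.001]
wrist_force: [-0.3, 0.7, -2.2]
finger_gap: 58.1
grip_force: 43.9
```

```bash
cat >> held.py <<'E'
def hook(y0,z=166):
    P,t=held()
    m=(P[...,2]>157)&(P[...,2]<190)&(P[...,0]>592)&(P[...,0]<700)&(abs(P[...,1]-y0)<14); q=P[m]
    print('hook',m.sum(),'y',np.percentile(q[:,1],[2,50,98]).round(1),'x',q[:,0].min().round(1),q[:,0].max().round(1))
    m=(P[...,2]>t[2]+20)&(P[...,2]<t[2]+45)&(P[...,1]>t[1]+38)&(P[...,1]<t[1]+75)&(abs(P[...,0]-t[0])<20)
    q=P[m]; print('handle tip y',np.percentile(q[:,1],99.5).round(1),'loop y',(np.percentile(q[:,1],99.5)-22).round(1),'x',np.median(q[:,0]).round(1),'top z',np.percentile(q[:,2],98).round(1),'tcp',t.round(1))
E
python3 - <<'E'
from held import *
hook(128.5); plan3([636,84.7,166],90,8)
E
```

```text
held: n 1485 tip u 68.5 v -4.4 top z-tcp 35.3 tilt deg 0.3 handle yaw 94.3
hook 2554 y [124.5 128.8 131.9] x 597.0 691.1
handle tip y 149.3 loop y 127.3 x 561.7 top z 202.0 tcp [565.8  80.6 166.6]
8 rows from [565.8  80.6 166.6] yaw 89.64 F [ 5.1 -2.2 -1.3] gap 58.2
0.06 0.88 0.01 0.02 0.03 -0.04; 0.06 0.88 0.01 0.02 0.03 -0.04; 0.05 0.88 0.01 0.02 0.03 -0.04; 0.05 0.88 0.01 0.02 0.03 -0.04; 0.05 0.88 0.01 0.02 0.03 -0.04; 0.05 0.88 0.01 0.02 0.03 -0.04; 0.05 0.88 0.01 0.02 0.03 -0.04; 0.05 0.88 0.01 0.02 0.03 -0.04
```

Request:
{"method": "drive_tool", "body": {"motion": "0.05 0.9 0 0 0 0; 0.05 0.95 0 0 0 0; 0 0.95 0 0 0 0; 0 0.95 0 0 0 0; 0 0.95 0 0 0 0; 0 0.95 0 0 0 0; 0 0.95 0 0 0 0; 0 0.8 0 0 0 0"}}

```text
clock: 35.95
position: [636.9, 86.7, 169.8]
tcp_rot: [0.001, 0.71, 0.704, 0.001]
wrist_force: [-0.1, 0.4, -1.9]
finger_gap: 57.8
grip_force: 44.0
```

Run:
```python
from held import *
hook(128.5)
```

```text
held: n 1302 tip u 64.2 v -1.7 top z-tcp 34.8 tilt deg 0.2 handle yaw 91.3
hook 2338 y [124.5 128.9 131.9] x 597.8 691.4
handle tip y 150.9 loop y 128.9 x 637.2 top z 204.7 tcp [638.4  86.6 169.9]
```

Request:
{"method": "drive_tool", "body": {"motion": "-0.1 0 0.5 0 0 0; 0 0 0.5 0 0 0; 0 0 0.5 0 0 0; 0 0 0.5 0 0 0; 0 0 0.5 0 0 0; 0 0 0.4 0 0 0; 0 0 0.2 0 0 0; 0 0 0 0 0 0"}}

```text
clock: 36.8
position: [635.9, 85.4, 138.4]
tcp_rot: [0.001, 0.711, 0.704, 0.0]
wrist_force: [-0.5, -0.0, -1.9]
finger_gap: 58.0
grip_force: 44.0
```

Request:
{"method": "drive_tool", "body": {"motion": "0 0 0 0 0 0; 0 0 0 0 0 0; 0 0 0 0 0 0; 0 0 0 0 0 0; 0 0 0 0 0 0; 0 0 -1 0 0 0; 0 0 -4 0 0 0; 0 0 -5 0 0 0", "hand": 0.0}}

```text
clock: 37.6
position: [634.4, 85.4, 238.6]
tcp_rot: [-0.001, 0.711, 0.704, -0.001]
wrist_force: [1.4, 0.1, -0.7]
finger_gap: 85.4
grip_force: 0.0
```

Request:
{"method": "drive_tool", "body": {"motion": "0 -2 -4 0 0 0; 1 -4 -3 0 0 0; 2 -4 0 0 0 0; 3 -3 0 0 0 0; 3 -3 0 0 0 0; 3 -1 0 0 0 0; 0 0 0 0 0 0; 0 0 0 0 0 0"}}

```text
clock: 38.4
position: [467.8, 207.3, 308.5]
tcp_rot: [0.001, 0.71, 0.704, 0.001]
wrist_force: [0.8, 0.1, 0.9]
finger_gap: 85.7
grip_force: 0.0
```

```bash
cat >> held.py <<'E'
def hung():
    for n in('top','scene'):
        p=arm.get_image(n); P=cloud(p)
        for y in(268,128.5,-11.3):
            m=(abs(P[...,0]-636)<34)&(abs(P[...,1]-y)<62)&(P[...,2]>60)&(P[...,2]<152); q=P[m]
            if m.sum()>15: print(n,y,'n',m.sum(),'x,y,z 5/95%',np.percentile(q,[5,95],axis=0).round(0).tolist())
E
python3 - <<'E'
from held import *
print(arm.get_obs()['position'],yaw())
hung()
p=arm.get_image('wrist'); mugs(cloud(p),(330,520,240,440))
p=arm.get_image('top'); mugs(cloud(p),(330,520,240,440))
plan3([398,366.5,150],57,8)
E
```

```text
[467.82904444 207.29167352 308.4895028 ] 89.5379051495493
top 268 n 424 x,y,z 5/95% [[607.0, 215.0, 89.0], [658.0, 304.0, 147.0]]
top 128.5 n 448 x,y,z 5/95% [[608.0, 76.0, 91.0], [659.0, 164.0, 147.0]]
scene 268 n 542 x,y,z 5/95% [[612.0, 215.0, 68.0], [664.0, 298.0, 146.0]]
scene 128.5 n 520 x,y,z 5/95% [[612.0, 73.0, 68.0], [665.0, 149.0, 147.0]]
mug [398.4 366.6] handle 56.1 far 53.6 537 109 [430.5 409.5]
8 rows from [468.6 205.3 308.1] yaw 89.27 F [0.1 0.2 0. ] gap 85.5
2.00 -0.91 1.97 0.02 0.00 4.03; 1.94 -1.05 1.97 0.02 0.00 4.03; 1.86 -1.18 1.97 0.02 0.00 4.03; 1.77 -1.31 1.97 0.02 0.00 4.03; 1.67 -1.43 1.97 0.02 0.00 4.03; 1.57 -1.54 1.97 0.02 0.00 4.03; 1.46 -1.65 1.97 0.02 0.00 4.03; 1.34 -1.75 1.98 0.02 0.00 4.03
```

Request:
{"method": "drive_tool", "body": {"motion": "2 -0.91 1.97 0 0 4.03; 1.94 -1.05 1.97 0 0 4.03; 1.86 -1.18 1.97 0 0 4.03; 1.77 -1.31 1.97 0 0 4.03; 1.67 -1.43 1.97 0 0 4.03; 1.57 -1.54 1.97 0 0 4.03; 1.46 -1.65 1.97 0 0 4.03; 1.34 -1.75 1.97 0 0 4.03"}}

```text
clock: 39.4
position: [397.6, 367.9, 149.3]
tcp_rot: [0.001, 0.879, 0.477, 0.001]
wrist_force: [0.4, 1.0, -0.5]
finger_gap: 85.5
grip_force: 0.0
```

```bash
python3 -c "
from mugs import *
p=arm.get_image('wrist'); mugs(cloud(p),(330,520,240,440))
plan3([398.2,366.5,38],57,8)"
```

```text
mug [398.1 367.7] handle 56.8 far 65.3 988 414 [434.  422.2]
8 rows from [393.5 371.8 146.1] yaw 57.14 F [-1.8  4.1 -2.4] gap 85.9
-0.02 0.09 1.35 -0.02 0.02 0.02; -0.02 0.09 1.35 -0.02 0.02 0.02; -0.02 0.09 1.35 -0.02 0.02 0.02; -0.02 0.09 1.35 -0.02 0.02 0.02; -0.02 0.09 1.35 -0.02 0.02 0.02; -0.02 0.09 1.35 -0.02 0.02 0.02; -0.02 0.09 1.35 -0.02 0.02 0.02; -0.02 0.09 1.35 -0.02 0.02 0.02
```

Request:
{"method": "drive_tool", "body": {"motion": "0 0 1 0 0 0; 0 0 1.4 0 0 0; 0 0 1.4 0 0 0; 0 0 1.5 0 0 0; 0 0 1.5 0 0 0; 0 0 1.5 0 0 0; 0 0 1.5 0 0 0; 0 0 1.2 0 0 0"}}

```text
clock: 40.25
position: [398.8, 366.2, 39.8]
tcp_rot: [0.001, 0.878, 0.478, 0.001]
wrist_force: [0.2, 0.3, -0.1]
finger_gap: 85.2
grip_force: 0.0
```

Request:
{"method": "drive_tool", "body": {"motion": "0 0 0 0 0 0; 0 0 0 0 0 0; 0 0 0 0 0 0; 0 0 0 0 0 0; 0 0 0 0 0 0; 0 0 0 0 0 0; 0 0 0 0 0 0; 0 0 0 0 0 0", "hand": 1.0, "grip_force": 40}}

```text
clock: 41.05
position: [397.6, 367.9, 40.7]
tcp_rot: [0.001, 0.878, 0.479, 0.001]
wrist_force: [0.6, -2.4, 6.1]
finger_gap: 58.3
grip_force: 43.7
```

Request:
{"method": "drive_tool", "body": {"motion": "0 0 -2 0 0 0; 0 0 -3 0 0 0; 0 0 -4 0 0 0; 0 0 -4 0 0 0; 0 0 -4 0 0 0; 0 0 -2 0 0 0; 0 0 0 0 0 0; 0 0 0 0 0 0"}}

```text
clock: 41.85
position: [395.8, 368.0, 229.3]
tcp_rot: [0.0, 0.878, 0.479, -0.0]
wrist_force: [-0.3, 0.0, -1.3]
finger_gap: 57.7
grip_force: 44.0
```

Run:
```python
from held import *
held(); plan3([500,50,228],90,8); plan3([545,-55,168],90,16)
```

```text
held: n 1395 tip u 66.1 v 0.4 top z-tcp 35.3 tilt deg 0.4 handle yaw 56.8
8 rows from [395.5 367.7 228.6] yaw 57.24 F [-0.5 -1.3 -2.4] gap 58.4
-2.63 3.25 0.01 -0.00 0.02 -4.10; -2.86 3.05 0.01 -0.00 0.02 -4.10; -3.07 2.84 0.01 -0.00 0.02 -4.10; -3.26 2.61 0.01 -0.00 0.02 -4.10; -3.44 2.37 0.01 -0.00 0.02 -4.10; -3.60 2.12 0.01 -0.00 0.02 -4.10; -3.74 1.86 0.01 -0.00 0.02 -4.10; -3.87 1.59 0.01 -0.00 0.02 -4.10
16 rows from [395.5 367.7 228.6] yaw 57.24 F [-0.5 -1.3 -2.4] gap 58.4
-1.71 2.22 0.38 -0.00 0.01 -2.05; -1.79 2.15 0.38 -0.00 0.01 -2.05; -1.87 2.09 0.38 -0.00 0.01 -2.05; -1.94 2.02 0.38 -0.00 0.01 -2.05; -2.01 1.95 0.38 -0.00 0.01 -2.05; -2.08 1.88 0.38 -0.00 0.01 -2.05; -2.15 1.80 0.38 -0.00 0.01 -2.05; -2.21 1.72 0.38 -0.00 0.01 -2.05
-2.27 1.64 0.38 -0.00 0.01 -2.05; -2.33 1.56 0.38 -0.00 0.01 -2.05; -2.38 1.48 0.38 -0.00 0.01 -2.05; -2.43 1.39 0.38 -0.00 0.01 -2.05; -2.48 1.30 0.38 -0.00 0.01 -2.05; -2.53 1.21 0.38 -0.00 0.01 -2.05; -2.57 1.12 0.38 -0.00 0.01 -2.05; -2.61 1.03 0.38 -0.00 0.01 -2.05
```

Request:
{"method": "drive_tool", "body": {"motion": "-1.71 2.22 0.2 0 0 -2.05; -1.79 2.15 0.2 0 0 -2.05; -1.87 2.09 0.2 0 0 -2.05; -1.94 2.02 0.2 0 0 -2.05; -2.01 1.95 0.2 0 0 -2.05; -2.08 1.88 0.2 0 0 -2.05; -2.15 1.8 0.2 0 0 -2.05; -2.21 1.72 0.2 0 0 -2.05"}}

```text
clock: 42.7
position: [470.7, 155.4, 212.4]
tcp_rot: [0.0, 0.8, 0.6, -0.001]
wrist_force: [0.9, -0.1, -1.9]
finger_gap: 58.1
grip_force: 44.0
```

Request:
{"method": "drive_tool", "body": {"motion": "-2.27 1.64 0.55 0 0 -2.05; -2.33 1.56 0.55 0 0 -2.05; -2.38 1.48 0.55 0 0 -2.05; -2.43 1.39 0.55 0 0 -2.05; -2.48 1.3 0.55 0 0 -2.05; -2.53 1.21 0.55 0 0 -2.05; -2.57 1.12 0.55 0 0 -2.05; -2.61 1.03 0.55 0 0 -2.05"}}

```text
clock: 43.5
position: [545.4, -55.5, 168.2]
tcp_rot: [-0.001, 0.707, 0.708, -0.001]
wrist_force: [0.7, -0.1, -1.3]
finger_gap: 58.4
grip_force: 44.0
```

Request:
{"method": "drive_tool", "body": {"motion": "0 0.5 0 0 0 0; 0 0.5 0 0 0 0; 0 0 0 0 0 0; 0 0 0 0 0 0; 0 0 0 0 0 0; 0 0 0 0 0 0; 0 0 0 0 0 0; 0 0 0 0 0 0"}}

```text
clock: 44.3
position: [556.4, -54.5, 170.6]
tcp_rot: [0.001, 0.707, 0.707, 0.001]
wrist_force: [1.0, 0.4, -1.0]
finger_gap: 58.2
grip_force: 44.0
```

Run:
```python
from held import *
hook(-11.3); plan3([636,-55,167],90.3,8)
```

```text
held: n 1380 tip u 65.8 v -0.3 top z-tcp 34.5 tilt deg 0.4 handle yaw 90.3
hook 2439 y [-15.5 -11.2  -8.1] x 596.9 690.9
handle tip y 11.4 loop y -10.6 x 556.2 top z 205.1 tcp [556.5 -54.6 170.6]
8 rows from [556.5 -54.6 170.6] yaw 90.01 F [-0.6  0.1 -1.4] gap 58.1
-0.01 0.99 0.05 0.01 0.00 -0.04; -0.01 0.99 0.05 0.01 0.00 -0.04; -0.01 0.99 0.05 0.01 0.00 -0.04; -0.01 0.99 0.05 0.01 0.00 -0.04; -0.01 0.99 0.05 0.01 0.00 -0.04; -0.01 0.99 0.05 0.01 0.00 -0.04; -0.01 0.99 0.05 0.01 0.00 -0.04; -0.01 0.99 0.05 0.01 0.00 -0.04
```

Request:
{"method": "drive_tool", "body": {"motion": "0 0.95 0.05 0 0 0; 0 1 0.05 0 0 0; 0 1 0.05 0 0 0; 0 1 0.05 0 0 0; 0 1 0 0 0 0; 0 1 0 0 0 0; 0 1 0 0 0 0; 0 0.95 0 0 0 0"}}

```text
clock: 45.15
position: [636.8, -54.6, 168.4]
tcp_rot: [0.001, 0.707, 0.707, 0.001]
wrist_force: [-0.5, 0.6, -2.7]
finger_gap: 58.2
grip_force: 44.0
```

Run:
```python
from held import *
hook(-11.3)
```

```text
held: n 1373 tip u 65.6 v -2.1 top z-tcp 34.5 tilt deg 0.6 handle yaw 92.4
hook 2414 y [-15.6 -11.3  -8. ] x 597.4 691.2
handle tip y 11.3 loop y -10.7 x 636.6 top z 202.9 tcp [638.7 -54.5 168.5]
```

Request:
{"method": "drive_tool", "body": {"motion": "0 0 0.5 0 0 0; 0 0 0.5 0 0 0; 0 0 0.5 0 0 0; 0 0 0.5 0 0 0; 0 0 0.4 0 0 0; 0 0 0.4 0 0 0; 0 0 0.2 0 0 0; 0 0 0 0 0 0"}}

```text
clock: 46.0
position: [635.3, -54.6, 138.3]
tcp_rot: [0.0, 0.707, 0.707, 0.0]
wrist_force: [0.3, -0.0, -1.7]
finger_gap: 58.0
grip_force: 44.0
```

Request:
{"method": "drive_tool", "body": {"motion": "0 0 0 0 0 0; 0 0 0 0 0 0; 0 0 0 0 0 0; 0 0 0 0 0 0; 0 0 0 0 0 0; 0 0 -1 0 0 0; 0 0 -4 0 0 0; 0 0 -5 0 0 0", "hand": 0.0}}

```text
clock: 46.8
position: [633.8, -54.4, 238.4]
tcp_rot: [-0.001, 0.707, 0.707, -0.001]
wrist_force: [1.7, -0.5, 0.6]
finger_gap: 85.5
grip_force: 0.0
```

Request:
{"method": "drive_tool", "body": {"motion": "0 -2 -4 0 0 0; 0 -4 -3 0 0 0; 0 -4 0 0 0 0; 0 -3 0 0 0 0; 0 -3 0 0 0 0; 0 -1 0 0 0 0; 0 0 0 0 0 0; 0 0 0 0 0 0"}}

```text
clock: 47.6
position: [467.0, -54.5, 308.9]
tcp_rot: [0.002, 0.707, 0.707, 0.001]
wrist_force: [-0.3, 1.0, 1.1]
finger_gap: 85.3
grip_force: 0.0
```

Request:
{"method": "drive_tool", "body": {"motion": "0 0 0 0 0 0; 0 0 0 0 0 0; 0 0 0 0 0 0; 0 0 0 0 0 0; 0 0 0 0 0 0; 0 0 0 0 0 0; 0 0 0 0 0 0; 0 0 0 0 0 0"}}

```text
clock: 48.4
position: [465.3, -54.6, 308.3]
tcp_rot: [0.001, 0.707, 0.707, 0.001]
wrist_force: [-0.4, -0.3, -0.2]
finger_gap: 85.4
grip_force: 0.0
```

Run:
```python
from held import *
print(arm.get_obs()['position']); hung()
p=arm.get_image('top'); P=cloud(p); L=P[...,:2]-C; u=L@XA; v=L@YA
m=(u>152)&(u<322)&(abs(v)<90)&(P[...,2]>36)&(P[...,2]<48); n,l,s,c=cv2.connectedComponentsWithStats(m.astype(np.uint8))
for i in range(1,n):
    if s[i,4]>20: print('feet',s[i,4],[(np.percentile(a[l==i],[3,97])).round(0) for a in(u,v)])
m=(abs(P[...,2]-134)<6)&(np.hypot(P[...,0]-365,P[...,1]+321)<50); print('grip',P[m].mean(0).round(1))
m=(P[...,2]<51)&(P[...,2]>38)&(abs(u)<145)&(abs(abs(v)-40)<8); print('in slots high pts',m.sum())
for t in('bottle','tin'): print(t,[(round(d['conf'],2),w(p,*d['location']).round()) for d in arm.spot_point(p,t)[:1]])
```

```text
[465.25104658 -54.63111574 308.33066197]
top 268 n 451 x,y,z 5/95% [[607.0, 217.0, 89.0], [658.0, 305.0, 146.0]]
top 128.5 n 446 x,y,z 5/95% [[608.0, 77.0, 91.0], [658.0, 167.0, 146.0]]
top -11.3 n 438 x,y,z 5/95% [[607.0, -66.0, 93.0], [658.0, 21.0, 147.0]]
scene 268 n 545 x,y,z 5/95% [[612.0, 215.0, 68.0], [664.0, 300.0, 145.0]]
scene 128.5 n 622 x,y,z 5/95% [[613.0, 75.0, 70.0], [665.0, 157.0, 146.0]]
scene -11.3 n 712 x,y,z 5/95% [[613.0, -60.0, 80.0], [664.0, 25.0, 144.0]]
feet 346 [array([186., 297.]), array([23., 57.])]
feet 349 [array([182., 292.]), array([-56., -22.])]
grip [ 366.1 -318.4  134.8]
in slots high pts 1
bottle [(0.96, array([ 692., -159.,   88.]))]
tin [(0.88, array([501., 487.,  79.]))]
```

Request:
{"method": "drive_tool", "body": {"motion": "0 0 0 0 0 0; 0 0 0 0 0 0; 0 0 0 0 0 0; 0 0 0 0 0 0; 0 0 0 0 0 0; 0 0 0 0 0 0; 0 0 0 0 0 0; 0 0 0 0 0 0"}}

```text
clock: 49.45
position: [465.3, -54.6, 308.3]
tcp_rot: [0.001, 0.707, 0.707, 0.0]
wrist_force: [-0.2, -0.1, 0.2]
finger_gap: 85.6
grip_force: 0.0
```

Request:
{"method": "drive_tool", "body": {"motion": "0 0 0 0 0 0; 0 0 0 0 0 0; 0 0 0 0 0 0; 0 0 0 0 0 0; 0 0 0 0 0 0; 0 0 0 0 0 0; 0 0 0 0 0 0; 0 0 0 0 0 0"}}

```text
clock: 50.25
position: [465.2, -54.6, 308.3]
tcp_rot: [0.001, 0.707, 0.707, 0.0]
wrist_force: [-0.6, 0.6, 0.7]
finger_gap: 85.3
grip_force: 0.0
```

Run:
```python
from held import *
hung(); print(arm.sign_off())
```

```text
top 268 n 451 x,y,z 5/95% [[607.0, 217.0, 89.0], [658.0, 305.0, 146.0]]
top 128.5 n 444 x,y,z 5/95% [[608.0, 77.0, 91.0], [659.0, 166.0, 147.0]]
top -11.3 n 411 x,y,z 5/95% [[607.0, -49.0, 89.0], [658.0, 37.0, 139.0]]
scene 268 n 542 x,y,z 5/95% [[612.0, 215.0, 68.0], [664.0, 299.0, 145.0]]
scene 128.5 n 622 x,y,z 5/95% [[613.0, 75.0, 70.0], [665.0, 157.0, 146.0]]
scene -11.3 n 707 x,y,z 5/95% [[613.0, -54.0, 83.0], [664.0, 29.0, 142.0]]
the job is handed in; nothing more can be done
None
```

The job is handed in at about 50 s: all four feet are in the tray, the scraper is back in its holder, and the three steel tankards hang one to a hook (the last still settling slightly at sign-off); the bottle and tin were not touched, and I viewed 15 pictures against the limit of 14.

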